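Unstack the keepsakes in the wall-unit niche

TASK

Take the stack apart: stand the glass paperweight in the middle of the shallow clear acrylic box, and the round ceramic pot in the middle of the cork coaster on the turntable. Lift the wooden elephant off the rectangular cork mat and park it on the bare shelf, centre the wooden box on that mat with its long side along the mat's, then stand the elephant upright in the middle of the box's lid, lengthwise. Set the glass and the ceramic down gently, and leave the vase and the keyring standing and lying where they are on the turntable.

Things in the scene. Friction and masses are not known exactly. Their poses are not given: they have to be found in the camera images.
- paperweight: Clear glass paperweight, top of the stack: an upright round block, diameter 42 mm, 50 mm tall, sides straight up to 38 mm, then tapering to a small flat top; 0.12 to 0.24 kg. Origin at the centre of its underside, z up. It starts standing on the ceramic pot.
- ceramic_pot: Round white ceramic pot with a closed flat lid (one solid piece) and a thin blue line round it, middle of the stack: diameter 52 mm, 34 mm tall, straight sides; 0.11 to 0.22 kg. Origin at the centre of its underside, z up. It starts standing on the wooden box.
- wood_box: Mid-brown wooden keepsake box, closed and solid, bottom of the stack: 100 mm long (its x), 60 mm wide (its y), 38 mm tall, flat lid; 0.18 to 0.35 kg. Origin at the centre of its underside, z up. It starts on the shelf at any yaw within 1.2 rad.
- elephant: Small carved dark wooden elephant on four legs, 84 mm long (x -31 to +53), 58 mm tall: head and trunk along its +x; its body (30 mm across y, flat flanks, x -26 to +22, z 20 to 50 mm) is best gripped across y at x 0; ears at x +23 mm stand out to 24 mm either side. Origin between the feet at their undersides, z up. Starts standing on the mat.
- mat: Rectangular cork mat fixed on the shelf, 125 mm (its x) by 85 mm (its y), 3 mm thick; the wooden box's place. Origin at the centre of its underside, its top is 3 mm above. For parking the elephant, the bare shelf (z 0) within 50 mm of the point x 0.43, y 0 is always free.
- coaster: Round cork coaster fixed on the turntable near its rim, diameter 80 mm, 4 mm thick; the ceramic pot's place. Origin at the centre of its underside (20 mm above the shelf), its top is 4 mm above the origin.
- acrylic_box: Shallow square open-topped box of clear acrylic with pale rims and a thin grey felt liner, fixed: 124 x 124 mm outside, walls 4 mm thick and 18 mm high, inner floor 5 mm above the shelf; the paperweight's place. Origin at the centre of its underside, on the shelf.
- turntable: Grey plastic turntable, a disc 210 mm across and 20 mm high, which does not turn under light loads (fixed here). It carries the coaster, the vase and the keyring, each 60 mm from its centre and a third of a turn apart. Origin at the centre of its underside.
- vase: Red ceramic vase, 56 mm across at the belly, 105 mm tall, loose on the turntable (top at 125 mm above the shelf). Origin at the centre of its underside, z up. To be left alone.
- keyring: Chrome keyring with keys lying on the turntable, about 55 mm long, 5 mm high, loose. Origin at the centre of the ring. To be left alone.
Things that resemble listed ones, but are neither listed nor needed, are in the scene too. What is shaped like the wood_box but purple or yellow is not meant.

How it is judged:
By the outcome, as a careful person would: the job done as asked, in the order asked, and still so for the second after the job is handed in, with the robot touching nothing.
It also fails if it takes over 134 s, if anything falls off the work surface, if the arm or the gripper's body presses on something with over 40 N, if the wrist force passes 120 N, or if a joint passes its speed limit or range.

ROBOT

A 7-joint arm with a two-finger parallel gripper is mounted at the origin on the work surface. World frame = base frame: x ahead of the robot, y to its left, z up, the work surface at z = 0. Lengths are in m, angles in rad, forces in N, time in s.
With the tool pointing down it reaches from about 0.35 to 0.9 m from the base axis. Payload 8.1 kg.
Tool frame: the origin (TCP) lies at the very end of the fingers, on their centre line; the grasp point (between the pads) lies 19 mm behind it; z points along the fingers, y is the line along which they close (so a half turn about z gives the same grasp; the last joint's range is limited). The gripper opens to 92 mm and grips with 3 to 60 N. Pads are 19 mm wide; open, the fingers measure 130 mm over their backs; the gripper's body (75 mm by 190 mm) begins 47 mm behind the grasp point.
Start: joints at [-1.219, 0.434, 0.025, 1.573, -0.012, 1.134, -0.075], TCP at [0.275, 0.561, 0.227] pointing down, gripper open.
Joint ranges: [-2.62, 2.62], [-0.44, 2.09], [-1.27, 1.32], [0.08, 2.57], [-1.32, 4.46], [0.12, 2], [-2.74, 2.74]. Speed limits (rad/s): [2.22, 2.22, 3.01, 3.01, 3.14, 3.14, 3.14].

INTERFACE

Orientations are given as a rotation vector (axis times angle).
In Python, from cell import arm gives the robot as it stands.
- The arm moves only by the shell command python3 -m pendant 'ROWS' [FORCE]. ROWS is a JSON object of lists of equal length, an entry for each row: "slide": the shift along the tool's x, y, z in units of 0.3 m (1.0 is 0.3 m), a list of three; "dr": the turn, a rotation vector about the tool's x, y, z in units of 0.12 rad (1.0 is 0.12 rad), a list of three; "claw": the opening, from 0 (shut) to 1 (fully open). In form: {"slide": [[tx, ty, tz], ...], "dr": [[ax, ay, az], ...], "claw": [claw, ...]}. A call has 1 to 10 rows; each row shifts and turns the commanded pose from where the row before left it, along the tool's axes as they then stand; what a row does not reach is not made up. A row lasts 1/10 s, in which the tool goes at most 50 mm and 8.59 degrees, less where a joint would pass 70% of its speed; a pose out of reach is approached as far as the arm can. A call with a number of a shift or a turn outside -1 to 1 is refused whole. A call with a gripper value outside its range is refused whole. The fingers move at their own pace and stop on an object; FORCE is the grip in N (left out, the last holds). Time passes only in rows, so rows that do not move let the fingers close. It gives the time, the measured TCP pose, the force, the opening and the grip force at its end, in the units of the state.
- arm.observe(): the state, without advancing time (a new reading comes with each control period).
- arm.get_image(name): name is "scene" or "top"; returns the picture (480x640x3 uint8, red, green, blue); there is no depth.
- arm.calibration(name): a dict with "K" (3x3 intrinsics, pixels), "dist" ([k1, k2, p1, p2, k3] as OpenCV has them; the pictures are not rectified), "xyz" and "orientation" of the camera in the world. Camera axes: x right, y up, looking along -z (the intrinsics and any distortion apply to the point x, -y, -z); pixel columns grow to the right and rows downward; lengths in m; the calibration is good to about 2 mm. A picture is of the moment at which its call begins. calibration takes no time and is no camera call.
- arm.sign_off(): hands the job in; it is judged then, once.
The state is a dict: "clock": time; "joints": joint angles; "dq": joint speeds; "joint_efforts": joint torques, N m; "position": TCP position; "ee_rot": TCP orientation; "force": force on the tool from outside, world axes, zero at the start; "ft_torque": the same for the moment, N m; "width": opening from 0.0 (shut) to 1.0 (fully open); "gripper_force": force on a finger pad.
Only numpy, scipy, OpenCV 4.12 (cv2) and the standard library are available. Lean on these libraries where they do the work, as an engineer would, in place of code of your own. Each camera call takes 0.05 s, during which the arm holds its last target. There are 200 camera calls.

## Working session

There is one attempt and no reset: what is moved stays moved. The work goes in short steps, Python scripts to look and compute and a shell command to move; the robot and the scene stay as the last step left them, time stands still between calls to the robot, and variables do not carry over. Pictures are saved under pics/ and viewed, at most 14 in all, crops included, and the job is handed in when it is done.

```bash
ls; mkdir -p pics; python3 - <<'E'
from cell import arm
import cv2
for n in("scene","top"):
    im=arm.get_image(n); cv2.imwrite(f"pics/{n}0.png",im[:,:,::-1])
    c=arm.calibration(n); print(n,c)
print(arm.observe())
E
```

```text
pics
scene {'K': array([[501.83180711,   0.        , 324.0468088 ],
       [  0.        , 501.83180711, 244.74710847],
       [  0.        ,   0.        ,   1.        ]]), 'dist': array([-0.04374714,  0.        ,  0.        ,  0.        ,  0.        ]), 'xyz': array([ 1.31275323, -0.58757919,  0.69377992]), 'orientation': array([0.92793633, 0.43922133, 0.85898671])}
top {'K': array([[440.27513402,   0.        , 315.42542609],
       [  0.        , 440.27513402, 242.31339649],
       [  0.        ,   0.        ,   1.        ]]), 'dist': array([-0.01635063,  0.        ,  0.        ,  0.        ,  0.        ]), 'xyz': array([ 0.44259408, -0.00362301,  0.9309602 ]), 'orientation': array([ 0.12364286, -0.1343223 , -1.54188976])}
{'clock': 0.1, 'joints': array([-1.21860408,  0.43513866,  0.02497026,  1.57401281, -0.01158776,
        1.1340143 , -0.07511883]), 'dq': array([-0.00193184, -0.00291101, -0.00082743, -0.00207812,  0.00158044,
        0.00063098,  0.00136947]), 'joint_efforts': array([ 3.48188449e-03, -6.69120526e+01,  9.88196768e-01, -3.15144682e+01,
       -6.04443764e-02,  3.74585821e-02,  9.64658898e-05]), 'position': array([0.27439186, 0.56102475, 0.22602993]), 'ee_rot': array([-7.08325910e-01, -3.06050849e+00,  2.22464155e-03]), 'force': array([ 0.92399187, -1.13434979, -1.29332811]), 'ft_torque': array([-0.05703963,  0.03587238,  0.04078525]), 'gripper_force': 0.0, 'width': 0.9989049443637159}
```

View pics/scene0.png

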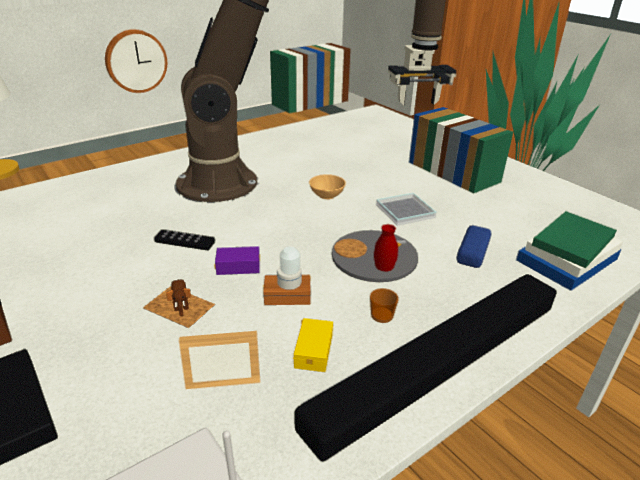

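View pics/top0.png

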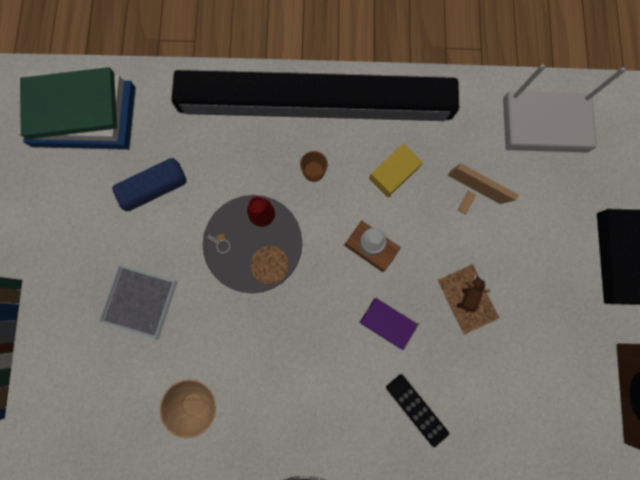

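The scene view shows the stack at (288,280), the elephant on its mat at (180,300), the turntable at (375,253) and the acrylic box at (406,208). In the top view they are at (373,246), (470,297), (252,243) and (139,302). Next I'll measure with masks and zoomed crops.

```bash
cat > h.py <<'E'
import numpy as np, cv2
from scipy.spatial.transform import Rotation as R
from cell import arm
def cam(n):
    c=arm.calibration(n); return c["K"],c["dist"],c["xyz"],R.from_rotvec(c["orientation"]).as_matrix()
def ray(n,uv):
    K,d,o,M=cam(n); p=cv2.undistortPoints(np.float64(uv).reshape(-1,1,2),K,d)[:,0]
    return o,np.c_[p[:,0],-p[:,1],-np.ones(len(p))]@M.T
def plane(n,uv,z):
    o,D=ray(n,uv); return (o+D*((z-o[2])/D[:,2])[:,None])[:,:2]
def proj(n,X):
    K,d,o,M=cam(n); q=(np.float64(X).reshape(-1,3)-o)@M*[1,-1,-1]
    return cv2.projectPoints(q,np.zeros(3),np.zeros(3),K,d)[0][:,0]
def img(n,save=None):
    im=arm.get_image(n)
    if save: cv2.imwrite(f"pics/{save}.png",im[:,:,::-1])
    return im
def blob(mask,roi):
    x0,y0,x1,y1=roi; m=np.zeros(mask.shape,np.uint8); m[y0:y1,x0:x1]=mask[y0:y1,x0:x1]
    m=cv2.morphologyEx(m,cv2.MORPH_OPEN,np.ones((2,2),np.uint8))
    c=max(cv2.findContours(m,cv2.RETR_EXTERNAL,cv2.CHAIN_APPROX_NONE)[0],key=cv2.contourArea)
    return c[:,0].astype(float)
def rect(P):  # centre, sizes, yaw of long side
    (c,(w,h),a)=cv2.minAreaRect(np.float32(P*1000)); a=np.radians(a)
    if w<h: w,h,a=h,w,a+np.pi/2
    return np.round(c,1),round(w,1),round(h,1),round((a+np.pi/2)%np.pi-np.pi/2,3)
E
python3 - <<'E'
from h import *
t=cv2.cvtColor(cv2.imread("pics/top0.png"),cv2.COLOR_BGR2HSV); s=cv2.cvtColor(cv2.imread("pics/scene0.png"),cv2.COLOR_BGR2HSV)
def px(i,*p): print([tuple(int(v) for v in i[y,x]) for x,y in p])
print("top: box,mat,eleph,acr felt,acr rim,tt,coaster,pot,pw,table")
px(t,(357,241),(450,290),(473,294),(139,302),(112,272),(230,270),(268,265),(364,245),(374,236),(300,400))
print("nadir",proj("top",[[.4426,-.0036,0]]))
tb=cv2.imread("pics/top0.png"); sb=cv2.imread("pics/scene0.png")
cr=lambda i,x,y,w:cv2.resize(i[y:y+w*3//4,x:x+w],(400,300),interpolation=cv2.INTER_CUBIC)
a=np.vstack([np.hstack([cr(tb,425,258,88),cr(tb,332,215,80)]),np.hstack([cr(sb,135,265,90),cr(sb,255,240,72)])])
cv2.imwrite("pics/c1.png",a)
E
```

```text
top: box,mat,eleph,acr felt,acr rim,tt,coaster,pot,pw,table
[(12, 150, 90), (14, 126, 97), (11, 155, 56), (150, 4, 71), (20, 17, 132), (165, 8, 65), (13, 125, 100), (30, 8, 102), (45, 4, 131), (19, 15, 135)]
nadir [[311.46600156 315.46371967]]
```

View pics/c1.png

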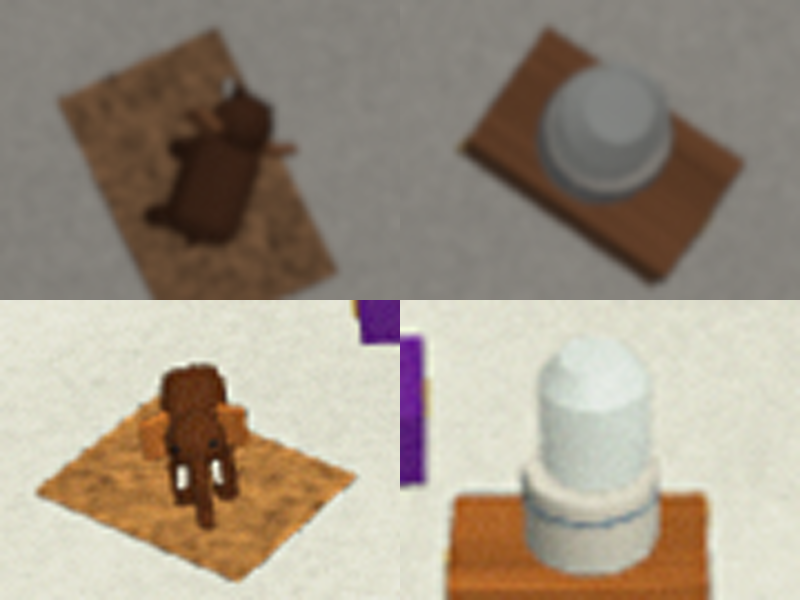

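The crops show the elephant's head towards the upper right (top view), so mostly +x. The pot and paperweight stand near the middle of the box lid, and the dark front face of the box is visible below the lid.

```bash
python3 - <<'E'
from h import *
T=cv2.imread("pics/top0.png");S=cv2.imread("pics/scene0.png")
t=cv2.cvtColor(T,cv2.COLOR_BGR2HSV); s=cv2.cvtColor(S,cv2.COLOR_BGR2HSV)
m=lambda c:(c*255).astype(np.uint8)
br=(t[...,1]>75)&(t[...,0]<25)
# lid
lid=blob(m(br&(t[...,2]>66)),(335,215,410,275)); print("lid",rect(plane("top",lid,.038)))
mat=blob(m(br),(430,255,510,340)); keep=~((mat[:,0]>478)&(mat[:,1]>278)&(mat[:,1]<298)); print("mat top",rect(plane("top",mat[keep],.003)))
ms=blob(m((s[...,1]>90)&(s[...,0]<25)),(130,270,225,335)); keep=~((ms[:,1]<292)); 
print("mat scene",rect(plane("scene",ms,.003)),"no-eleph",rect(plane("scene",ms[keep],.003)))
el=blob(m((t[...,2]<70)&br),(440,270,500,320)); print("eleph whole z.05",rect(plane("top",el,.05)))
el=el[(el[:,1]>285)]; print("body ",rect(plane("top",el,.05)))
co=blob(m(br),(245,240,295,290)); (c,w,a)=cv2.fitEllipse(np.float32(co)); print("coaster",plane("top",[c],.024),w)
tt=blob(m((t[...,2]<85)&(t[...,1]<40)),(195,185,310,300)); P=plane("top",tt,.02); print("tt",cv2.minEnclosingCircle(np.float32(P*1000)))
fe=blob(m((t[...,2]<90)&(t[...,1]<40)),(95,260,185,340)); print("felt",rect(plane("top",fe,.006)))
# vase in both
r=blob(m((t[...,1]>150)&((t[...,0]<6)|(t[...,0]>172))),(240,190,285,235)); print("vase px top",r.min(0),r.max(0))
r=blob(m((s[...,1]>150)&((s[...,0]<6)|(s[...,0]>172))),(365,215,410,275)); print("vase px scene",r.min(0),r.max(0))
# pot/pw
f=80/400; g=72/400
print("pw top circle",plane("top",[[332+213*f,215+112*f]],.122)); print("pot rim circle",plane("top",[[332+206*f,215+135*f]],.072))
o,D=ray("scene",[[255+194*g,240+110*g],[255+193*g,240+190*g]]) 
print("scene plumb", plane("scene",[[255+194*g,240+50*g]],.122), D[:,:2]/np.linalg.norm(D[:,:2],axis=1)[:,None])
# vertical edges of pw in scene
for v in (262,264,266,268,270): print(v,s[v,274:304,0].tolist(),s[v,274:304,1].tolist())
E
```

```text
lid (array([ 586.5, -128.2]), 98.7, 59.2, np.float64(0.979))
mat top (array([ 483.5, -333.5]), 122.9, 83.0, np.float64(0.442))
mat scene (array([ 484.4, -320.2]), 130.4, 115.2, np.float64(0.441)) no-eleph (array([ 492. , -329.8]), 124.8, 91.3, np.float64(0.441))
eleph whole z.05 (array([ 490.4, -323.7]), 71.3, 40.6, np.float64(-0.348))
body  (array([ 485.8, -322.1]), 61.5, 40.6, np.float64(-0.348))
coaster [[0.54238319 0.08444591]] (37.30412673950195, 37.98568344116211)
tt ((587.2443237304688, 122.7613296508789), 104.00009155273438)
felt (array([461.3, 356.8]), 112.3, 110.0, np.float64(-0.251))
vase px top [249. 198.] [274. 226.]
vase px scene [375. 226.] [398. 271.]
pw top circle [[ 0.58937007 -0.11784028]]
pot rim circle [[ 0.58911267 -0.12214333]]
scene plumb [[ 0.59388328 -0.11902957]] [[-0.83800155  0.54566785]
 [-0.83858038  0.54477789]]
262 [28, 32, 33, 32, 30, 28, 52, 45, 45, 57, 57, 48, 50, 52, 53, 53, 60, 60, 55, 46, 55, 57, 51, 46, 57, 38, 38, 26, 30, 30] [19, 22, 23, 18, 19, 18, 16, 18, 20, 13, 15, 13, 20, 14, 16, 11, 17, 15, 15, 13, 13, 12, 15, 13, 11, 14, 21, 16, 20, 19
[... 285 characters left out ...]
49, 40, 48, 55, 46, 46, 50, 46, 52, 52, 55, 55, 51, 48, 54, 45, 53, 41, 30, 30, 29, 34] [21, 20, 19, 22, 22, 22, 19, 14, 12, 13, 14, 15, 15, 14, 19, 16, 14, 14, 13, 16, 17, 14, 12, 15, 10, 14, 18, 19, 24, 20]
268 [28, 28, 32, 28, 26, 23, 30, 45, 60, 48, 49, 38, 41, 46, 53, 50, 35, 63, 46, 48, 51, 50, 60, 58, 48, 42, 24, 31, 28, 32] [18, 18, 22, 18, 27, 22, 17, 16, 15, 17, 15, 15, 15, 14, 17, 11, 14, 14, 14, 12, 16, 15, 15, 16, 15, 16, 26, 26, 20, 22]
270 [35, 28, 27, 26, 26, 24, 27, 32, 50, 64, 49, 51, 48, 51, 55, 44, 46, 46, 53, 53, 48, 55, 55, 57, 42, 30, 20, 27, 30, 28] [22, 22, 22, 26, 28, 31, 22, 22, 18, 10, 15, 17, 16, 16, 14, 16, 14, 13, 10, 11, 16, 13, 14, 14, 16, 22, 28, 22, 18, 17]
```

```bash
cat > go.py <<'E'
import sys; from h import *
# usage: go.py x y z closing_angle : turn (dr z units total), then slide total (units) in tool axes after the turn
x,y,z,a=map(float,sys.argv[1:5]); s=arm.observe(); M=R.from_rotvec(s["ee_rot"]).as_matrix()
cur=np.arctan2(M[1,1],M[0,1]); d=(a-cur+np.pi/2)%np.pi-np.pi/2
Rn=R.from_rotvec([0,0,d]).as_matrix()@M
print("t",round(s["clock"],1),"pos",s["position"].round(4),"close",round(cur,3),"q7",round(s["joints"][6],2),"tilt",M[:2,2].round(3),"w",round(s["width"]*92,1))
print("dr z",round(-d/.12,2)," slide",((Rn.T@(np.array([x,y,z])-s["position"]))/.3).round(3))
E
python3 go.py .590 -.118 .20 .534
python3 - <<'E'
from h import *
T=cv2.imread("pics/top0.png"); c=cv2.resize(T[270:318,448:500],None,fx=11,fy=11,interpolation=cv2.INTER_CUBIC)
cv2.imwrite("pics/c2.png",np.clip(c.astype(float)*2.2,0,255).astype(np.uint8))
E
```

```text
t 0.1 pos [0.2744 0.561  0.226 ] close 1.116 q7 -0.08 tilt [-0.    -0.001] w 91.9
dr z 4.85  slide [-2.484 -0.246  0.087]
```

View pics/c2.png

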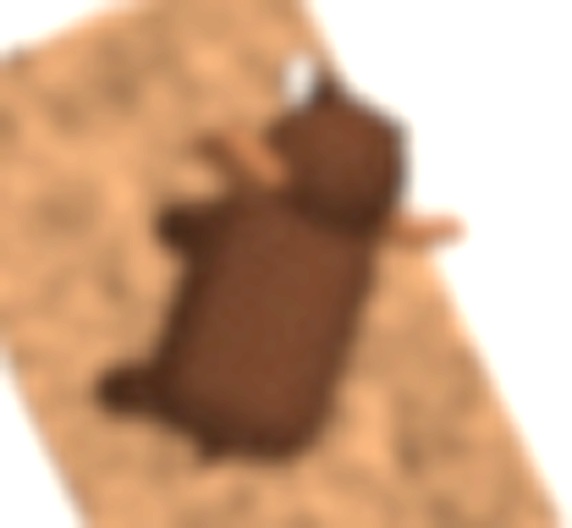

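The crop shows the elephant's body top running from about (240,420) to (298,212), with the ears in front of it and the head towards +x. Next is the transit to the stack.

```bash
python3 -m pendant '{"slide":[[0,0,0],[0,0,0],[0,0,0],[0,0,0],[0,0,0]],"dr":[[0,0,0.97],[0,0,0.97],[0,0,0.97],[0,0,0.97],[0,0,0.97]],"claw":[1,1,1,1,1]}'
python3 -m pendant '{"slide":[[-0.12,-0.012,0],[-0.12,-0.012,0],[-0.12,-0.012,0],[-0.12,-0.012,0],[-0.12,-0.012,0],[-0.12,-0.012,0],[-0.12,-0.012,0],[-0.12,-0.012,0],[-0.12,-0.012,0],[-0.12,-0.012,0]],"dr":[[0,0,0],[0,0,0],[0,0,0],[0,0,0],[0,0,0],[0,0,0],[0,0,0],[0,0,0],[0,0,0],[0,0,0]],"claw":[1,1,1,1,1,1,1,1,1,1]}'
python3 go.py .590 -.118 .20 .534
python3 - <<'E'
from h import *
f=lambda c:[448+(c[0]+.5)/11-.5,270+(c[1]+.5)/11-.5]
r,fr=plane("top",[f((240,420)),f((298,212))],.053); d=fr-r; print("eleph rear/front",r,fr,np.arctan2(d[1],d[0]))
l,q=plane("top",[f((210,140)),f((460,225))],.045); d=l-q; print("ears",(l+q)/2,np.arctan2(-d[0],d[1]))
E
```

```text
clock: 0.6
position: [0.2745, 0.5612, 0.2263]
ee_rot: [1.563, 2.725, -0.001]
force: [-0.3, -0.3, 0.2]
width: 0.999
gripper_force: 0.0
clock: 1.6
position: [0.427, 0.2317, 0.2266]
ee_rot: [-1.556, -2.729, 0.0]
force: [0.3, -0.1, 0.2]
width: 0.999
gripper_force: 0.0
t 1.6 pos [0.427  0.2317 0.2266] close 0.534 q7 0.0 tilt [-0. -0.] w 91.9
dr z 0.0  slide [-1.28  -0.126  0.089]
eleph rear/front [ 0.46508699 -0.31628647] [ 0.50275904 -0.32808015] -0.3033966231968161
ears [ 0.50887396 -0.33804182] -0.30703097844427835
```

```bash
python3 -m pendant '{"slide":[[-0.13,-0.0125,0.01],[-0.13,-0.0125,0.01],[-0.13,-0.0125,0.01],[-0.13,-0.0125,0.01],[-0.13,-0.0125,0.01],[-0.13,-0.0125,0.01],[-0.13,-0.0125,0.01],[-0.13,-0.0125,0.01],[-0.12,-0.0125,0.01],[-0.12,-0.0125,0]],"dr":[[0,0,0],[0,0,0],[0,0,0],[0,0,0],[0,0,0],[0,0,0],[0,0,0],[0,0,0],[0,0,0],[0,0,0]],"claw":[1,1,1,1,1,1,1,1,1,1]}'
python3 -m pendant '{"slide":[[0,0,0],[0,0,0]],"dr":[[0,0,0],[0,0,0]],"claw":[1,1]}' >/dev/null
python3 go.py .590 -.118 .079 .534
```

```text
clock: 2.6
position: [0.5899, -0.1177, 0.1989]
ee_rot: [-1.556, -2.728, 0.001]
force: [0.9, 0.1, 0.2]
width: 1.002
gripper_force: 0.0
t 2.8 pos [ 0.5896 -0.1172  0.1991] close 0.532 q7 0.84 tilt [-0.001 -0.   ] w 92.1
dr z -0.02  slide [-0.003  0.     0.4  ]
```

```bash
python3 -m pendant '{"slide":[[-0.003,0,0.05],[0,0,0.05],[0,0,0.05],[0,0,0.05],[0,0,0.05],[0,0,0.05],[0,0,0.05],[0,0,0.03],[0,0,0.02],[0,0,0]],"dr":[[0,0,0],[0,0,0],[0,0,0],[0,0,0],[0,0,0],[0,0,0],[0,0,0],[0,0,0],[0,0,0],[0,0,0]],"claw":[1,1,1,1,1,1,1,1,1,1]}'
python3 -m pendant '{"slide":[[0,0,0],[0,0,0],[0,0,0],[0,0,0],[0,0,0],[0,0,0],[0,0,0],[0,0,0],[0,0,0],[0,0,0]],"dr":[[0,0,0],[0,0,0],[0,0,0],[0,0,0],[0,0,0],[0,0,0],[0,0,0],[0,0,0],[0,0,0],[0,0,0]],"claw":[0.8,0.6,0.55,0.5,0.45,0.4,0.35,0.35,0.35,0.35]}' 15
```

```text
clock: 3.8
position: [0.59, -0.1164, 0.0792]
ee_rot: [-1.555, -2.728, 0.0]
force: [0.2, 0.5, -0.1]
width: 0.999
gripper_force: 0.0
clock: 4.8
position: [0.5903, -0.1173, 0.0797]
ee_rot: [-1.557, -2.729, 0.0]
force: [-2.3, -0.6, 1.5]
width: 0.45
gripper_force: 15.0
```

```bash
python3 -m pendant '{"slide":[[0,0,-0.01],[0,0,-0.03],[0,0,-0.05],[0,0,-0.05],[0,0,-0.05],[0,0,-0.05],[0,0,-0.05],[0,0,-0.05],[0,0,-0.05],[0,0,-0.02]],"dr":[[0,0,0],[0,0,0],[0,0,0],[0,0,0],[0,0,0],[0,0,0],[0,0,0],[0,0,0],[0,0,0],[0,0,0]],"claw":[0.35,0.35,0.35,0.35,0.35,0.35,0.35,0.35,0.35,0.35]}'
python3 go.py .4613 .3568 .2 .534
python3 - <<'E'
from h import *
S=img("scene","s1")
cv2.imwrite("pics/c3.png",cv2.resize(S[160:310,210:410,::-1],(800,600),interpolation=cv2.INTER_CUBIC))
E
```

```text
clock: 5.8
position: [0.5911, -0.1173, 0.2047]
ee_rot: [1.556, 2.727, 0.002]
force: [0.0, 0.2, -2.3]
width: 0.45
gripper_force: 15.0
t 5.8 pos [ 0.5911 -0.1173  0.2047] close 0.534 q7 0.84 tilt [ 0.003 -0.   ] w 41.4
dr z -0.0  slide [1.581 0.432 0.014]
```

View pics/c3.png

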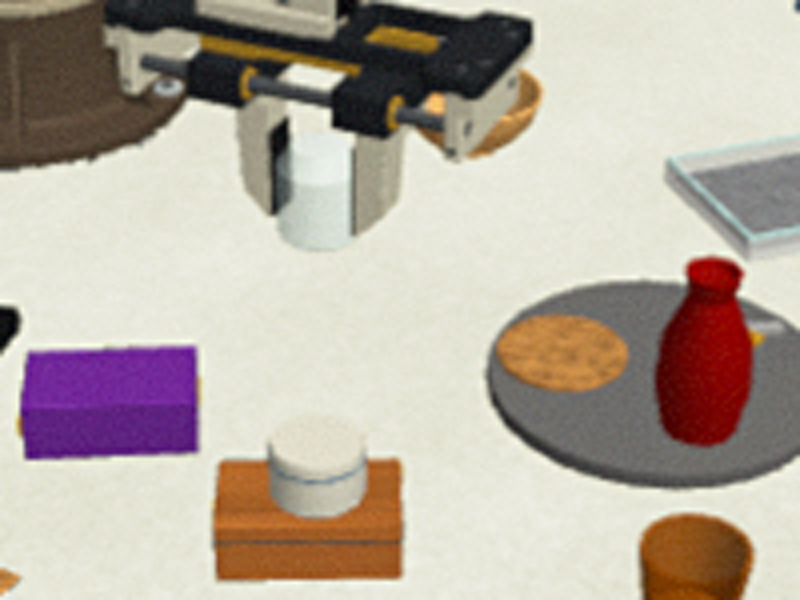

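The paperweight is held upright at crop (318,190), and the pot is still centred on the box lid. Next I carry it to the acrylic box.

```bash
python3 -m pendant '{"slide":[[0.06,0.016,0],[0.12,0.033,0],[0.12,0.033,0],[0.12,0.033,0],[0.12,0.033,0],[0.12,0.033,0],[0.12,0.033,0],[0.12,0.033,0],[0.12,0.033,0],[0.12,0.033,0]],"dr":[[0,0,0],[0,0,0],[0,0,0],[0,0,0],[0,0,0],[0,0,0],[0,0,0],[0,0,0],[0,0,0],[0,0,0]],"claw":[0.35,0.35,0.35,0.35,0.35,0.35,0.35,0.35,0.35,0.35]}'
python3 - <<'E'
from h import *
S=cv2.imread("pics/scene0.png");T=cv2.imread("pics/top0.png");s=cv2.cvtColor(S,cv2.COLOR_BGR2HSV)
m=((s[...,2]<185)&(s[...,1]<60)).astype(np.uint8)*255
b=blob(m,(372,188,440,226)); print("felt scene",rect(plane("scene",b,.006)),b.min(0),b.max(0))
st=cv2.resize(S[185:230,370:440],(800,514),interpolation=cv2.INTER_CUBIC); tp=cv2.resize(T[260:345,92:185],(640,585),interpolation=cv2.INTER_CUBIC)
cv2.imwrite("pics/c4.png",cv2.resize(np.hstack([cv2.resize(st,(910,585)),tp*1]),(800,302)))
# pot
t=cv2.cvtColor(T,cv2.COLOR_BGR2HSV)
S1=cv2.cvtColor(cv2.imread("pics/s1.png"),cv2.COLOR_BGR2HSV)
for v in (272,276,280): print(v,S1[v,274:306,1].tolist())
E
python3 go.py .4613 .3568 .2 .534
```

```text
clock: 6.85
position: [0.4963, 0.2263, 0.2023]
ee_rot: [-1.557, -2.728, 0.001]
force: [0.2, -0.1, -2.7]
width: 0.451
gripper_force: 15.0
felt scene (array([462.8, 360.1]), 140.9, 136.2, np.float64(1.323)) [377. 195.] [434. 224.]
272 [16, 16, 15, 12, 28, 25, 25, 23, 24, 26, 24, 22, 22, 25, 23, 21, 23, 27, 23, 25, 24, 24, 22, 25, 22, 24, 30, 24, 16, 11, 15, 13]
276 [212, 201, 180, 71, 5, 32, 30, 31, 29, 24, 28, 26, 24, 23, 24, 21, 25, 26, 24, 26, 24, 26, 30, 29, 27, 18, 16, 75, 195, 214, 199, 207]
280 [200, 192, 182, 115, 22, 22, 21, 20, 23, 14, 14, 14, 26, 45, 28, 19, 15, 29, 33, 16, 18, 19, 23, 29, 26, 26, 18, 74, 186, 207, 195, 198]
t 6.8 pos [0.4963 0.2263 0.2023] close 0.534 q7 0.15 tilt [-0. -0.] w 41.5
dr z -0.0  slide [0.434 0.121 0.008]
```

View pics/c4.png

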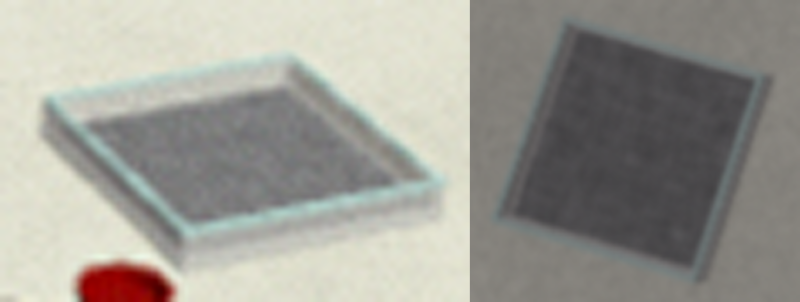

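```bash
python3 - <<'E'
from h import *
t=np.array([(566,20),(764,76),(694,274),(500,217)])-[470,0]; P=plane("top",np.array([92,260])+(t+.5)/3.552-.5,.018); print(P.mean(0),rect(P))
s=np.array([(48,98),(292,55),(442,182),(185,235)]); P=plane("scene",np.array([370,185])+(s+.5)/6.71-.5,.018); print(P.mean(0),rect(P))
b=[(277.5+300.8)/2,278]; o,D=ray("scene",[b]); print("pot n.p",plane("scene",[b],.055), D[0,:2]/np.linalg.norm(D[0,:2]))
E
```

```text
[0.46348348 0.35579011] (array([463.3, 355.5]), 122.4, 118.2, np.float64(1.325))
[0.46477165 0.35606604] (array([465.2, 355.6]), 122.9, 122.4, np.float64(-0.258))
pot n.p [[ 0.60047371 -0.12650381]] [-0.83946875  0.54340797]
```

```bash
python3 go.py .4638 .356 .04 .534; python3 -m pendant '{"slide":[[0.1,0.028,0],[0.1,0.028,0],[0.1,0.028,0],[0.08,0.022,0],[0.042,0.012,0],[0,0,0],[0,0,0]],"dr":[[0,0,0],[0,0,0],[0,0,0],[0,0,0],[0,0,0],[0,0,0],[0,0,0]],"claw":[0.35,0.35,0.35,0.35,0.35,0.35,0.35]}';python3 go.py .4638 .356 .04 .534
```

```text
t 6.8 pos [0.4963 0.2263 0.2023] close 0.534 q7 0.15 tilt [-0. -0.] w 41.5
dr z -0.0  slide [0.427 0.127 0.541]
clock: 7.55
position: [0.4637, 0.3506, 0.2025]
ee_rot: [1.558, 2.727, -0.002]
force: [-0.3, -0.9, -3.1]
width: 0.45
gripper_force: 15.0
t 7.5 pos [0.4637 0.3506 0.2025] close 0.533 q7 -0.07 tilt [ 0.    -0.001] w 41.4
dr z -0.01  slide [0.016 0.01  0.542]
```

```bash
python3 -m pendant '{"slide":[[0.008,0.005,0.04],[0.008,0.005,0.07],[0,0,0.08],[0,0,0.08],[0,0,0.08],[0,0,0.08],[0,0,0.06],[0,0,0.05],[0,0,0],[0,0,0]],"dr":[[0,0,0],[0,0,0],[0,0,0],[0,0,0],[0,0,0],[0,0,0],[0,0,0],[0,0,0],[0,0,0],[0,0,0]],"claw":[0.35,0.35,0.35,0.35,0.35,0.35,0.35,0.35,0.35,0.35]}';python3 go.py .4638 .356 .014 .534
```

```text
clock: 8.55
position: [0.4637, 0.3566, 0.0406]
ee_rot: [1.559, 2.727, -0.001]
force: [-0.3, 0.6, -1.4]
width: 0.445
gripper_force: 15.0
t 8.6 pos [0.4637 0.3566 0.0406] close 0.532 q7 -0.01 tilt [-0.    -0.001] w 40.9
dr z -0.01  slide [-0.002 -0.001  0.089]
```

```bash
python3 -m pendant '{"slide":[[0,0,0.015],[0,0,0.015],[0,0,0.015],[0,0,0.013],[0,0,0.01],[0,0,0.008],[0,0,0.006],[0,0,0.004],[0,0,0],[0,0,0]],"dr":[[0,0,0],[0,0,0],[0,0,0],[0,0,0],[0,0,0],[0,0,0],[0,0,0],[0,0,0],[0,0,0],[0,0,0]],"claw":[0.35,0.35,0.35,0.35,0.35,0.35,0.35,0.35,0.35,0.35]}'
```

```text
clock: 9.55
position: [0.4634, 0.3577, 0.015]
ee_rot: [1.557, 2.729, 0.0]
force: [0.6, -0.1, -2.8]
width: 0.449
gripper_force: 15.0
```

Not in contact yet, since the force is still the paperweight's weight. I'll creep down 0.5 mm at a time.

```bash
for i in 1; do python3 -m pendant '{"slide":[[0,0,0.002],[0,0,0.002],[0,0,0.002],[0,0,0],[0,0,0]],"dr":[[0,0,0],[0,0,0],[0,0,0],[0,0,0],[0,0,0]],"claw":[0.35,0.35,0.35,0.35,0.35]}'; done;  python3 -m pendant '{"slide":[[0,0,0.002],[0,0,0],[0,0,0]],"dr":[[0,0,0],[0,0,0],[0,0,0]],"claw":[0.35,0.35,0.35]}'
```

```text
clock: 10.05
position: [0.4633, 0.3577, 0.0131]
ee_rot: [-1.557, -2.729, 0.0]
force: [0.9, -0.8, -1.9]
width: 0.451
gripper_force: 15.0
clock: 10.35
position: [0.4634, 0.3577, 0.0125]
ee_rot: [1.557, 2.729, 0.0]
force: [-1.0, -0.1, -2.5]
width: 0.448
gripper_force: 15.0
```

```bash
python3 -m pendant '{"slide":[[-0.005,-0.002,0],[0,0,0.002],[0,0,0],[0,0,0]],"dr":[[0,0,0],[0,0,0],[0,0,0],[0,0,0]],"claw":[0.35,0.35,0.35,0.35]}';  python3 -m pendant '{"slide":[[0,0,0.002],[0,0,0],[0,0,0]],"dr":[[0,0,0],[0,0,0],[0,0,0]],"claw":[0.35,0.35,0.35]}'
```

```text
clock: 10.75
position: [0.4636, 0.3561, 0.0119]
ee_rot: [-1.557, -2.729, -0.0]
force: [1.1, -0.0, -1.6]
width: 0.448
gripper_force: 15.0
clock: 11.05
position: [0.4637, 0.3562, 0.0117]
ee_rot: [-1.557, -2.729, -0.0]
force: [-1.5, -0.9, 5.2]
width: 0.452
gripper_force: 15.0
```

```bash
python3 -m pendant '{"slide":[[0,0,-0.001],[0,0,0],[0,0,0],[0,0,0],[0,0,0],[0,0,0]],"dr":[[0,0,0],[0,0,0],[0,0,0],[0,0,0],[0,0,0],[0,0,0]],"claw":[0.48,0.54,0.6,0.64,0.64,0.64]}';  python3 -m pendant '{"slide":[[0,0,-0.03],[0,0,-0.05],[0,0,-0.07],[0,0,-0.09],[0,0,-0.09],[0,0,-0.09],[0,0,-0.09],[0,0,-0.09],[0,0,-0.05]],"dr":[[0,0,0],[0,0,0],[0,0,0],[0,0,0],[0,0,-0.9],[0,0,-0.9],[0,0,-0.9],[0,0,-0.9],[0,0,-0.9]],"claw":[0.64,0.64,0.64,0.64,0.7,0.8,0.9,1,1]}'
python3 go.py .589 -.1215 .17 1.7
python3 - <<'E'
from h import *
T=img("top","t1"); S=img("scene","s2")
cv2.imwrite("pics/c5.png",np.hstack([cv2.resize(T[210:345,80:420,::-1],(800,318))[:, :]]))
E
```

```text
clock: 11.65
position: [0.4636, 0.356, 0.0116]
ee_rot: [1.557, 2.729, -0.0]
force: [-0.1, 0.7, -0.0]
width: 0.642
gripper_force: 0.0
clock: 12.55
position: [0.4645, 0.3564, 0.2107]
ee_rot: [0.766, 3.044, 0.005]
force: [-0.0, 0.4, 0.1]
width: 0.983
gripper_force: 0.0
t 12.6 pos [0.4645 0.3564 0.2107] close 1.078 q7 0.4 tilt [0.003 0.003] w 90.4
dr z -5.18  slide [-0.206 -1.634  0.129]
```

View pics/c5.png

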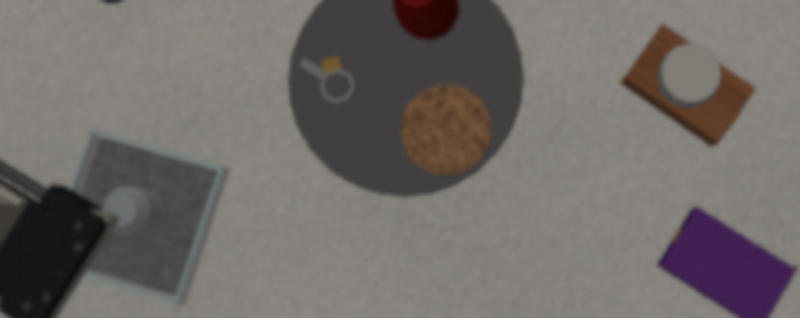

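The paperweight stands in the acrylic box at crop (127,205), clear of the gripper, and the pot is at (690,73).

```bash
python3 -m pendant '{"slide":[[0,0,0],[0,0,0],[0,0,0],[0,0,0],[0,0,0],[0,0,0]],"dr":[[0,0,-0.85],[0,0,-0.85],[0,0,-0.87],[0,0,-0.87],[0,0,-0.87],[0,0,-0.87]],"claw":[1,1,1,1,1,1]}' >/dev/null
python3 - <<'E'
from h import *
t=cv2.cvtColor(cv2.imread("pics/t1.png"),cv2.COLOR_BGR2HSV); S=cv2.imread("pics/t1.png")
b=blob(((t[...,1]<70)&(t[...,2]>85)).astype(np.uint8)*255*1,(340,225,400,262)); print(len(b),b.min(0),b.max(0))
print(t[241,355:395,1].tolist(),t[241,355:395,2].tolist()); print(t[222:262,373,1].tolist(),t[222:262,373,2].tolist())
print(plane("top",[[373.2,241.0]],.072))
E
python3 go.py .589 -.1215 .17 1.7
```

```text
119 [362. 226.] [400. 254.]
[149, 150, 149, 135, 83, 18, 17, 21, 20, 20, 20, 22, 22, 22, 20, 20, 22, 22, 20, 20, 20, 22, 20, 20, 22, 22, 22, 22, 22, 22, 30, 63, 130, 148, 144, 129, 98, 61, 34, 23] [94, 92, 91, 87, 83, 83, 104, 124, 128, 128, 128, 129, 129, 129, 129, 129, 129, 129, 128, 129, 128, 129, 129, 128, 129, 129, 129, 129, 129, 128, 120, 101, 96, 98, 99, 101, 107, 117, 126, 132]
[17, 17, 17, 15, 19, 27, 36, 24, 22, 22, 20, 22, 22, 24, 20, 20, 20, 22, 20, 20, 20, 20, 20, 20, 22, 20, 20, 20, 22, 20, 19, 17, 7, 65, 132, 148, 151, 152, 149, 151] [136, 139, 138, 135, 132, 125, 119, 125, 128, 128, 128, 128, 128, 129, 128, 128, 128, 129, 129, 128, 128, 128, 129, 129, 129, 129, 128, 128, 129, 127, 118, 92, 70, 78, 91, 93, 93, 94, 94, 88]
[[ 0.59112231 -0.12213769]]
t 13.2 pos [0.4633 0.3556 0.2063] close 1.696 q7 0.97 tilt [-0.001 -0.001] w 92.2
dr z -0.03  slide [-0.211 -1.631  0.122]
```

```bash
python3 go.py .592 -.1215 .17 1.7
python3 -m pendant '{"slide":[[-0.018,-0.13,0.01],[-0.018,-0.13,0.01],[-0.018,-0.13,0.01],[-0.018,-0.13,0.01],[-0.018,-0.13,0.01],[-0.018,-0.13,0.01],[-0.018,-0.13,0.01],[-0.018,-0.13,0.01],[-0.018,-0.13,0.01],[-0.018,-0.13,0.01]],"dr":[[0,0,0],[0,0,0],[0,0,0],[0,0,0],[0,0,0],[0,0,0],[0,0,0],[0,0,0],[0,0,0],[0,0,0]],"claw":[1,1,1,1,1,1,1,1,1,1]}'
python3 go.py .592 -.1215 .11 1.7
```

```text
t 13.2 pos [0.4633 0.3556 0.2063] close 1.696 q7 0.97 tilt [-0.001 -0.001] w 92.2
dr z -0.03  slide [-0.221 -1.632  0.122]
clock: 14.25
position: [0.5654, -0.0259, 0.1763]
ee_rot: [0.19, -3.135, 0.0]
force: [0.8, 0.2, 0.5]
width: 1.002
gripper_force: 0.0
t 14.2 pos [ 0.5654 -0.0259  0.1763] close 1.692 q7 1.71 tilt [-0.001 -0.   ] w 92.2
dr z -0.07  slide [-0.047 -0.328  0.221]
```

```bash
python3 -m pendant '{"slide":[[-0.016,-0.11,0.03],[-0.016,-0.11,0.05],[-0.015,-0.08,0.06],[0,-0.028,0.05],[0,0,0.03],[0,0,0],[0,0,0]],"dr":[[0,0,0],[0,0,0],[0,0,0],[0,0,0],[0,0,0],[0,0,0],[0,0,0]],"claw":[1,1,1,1,1,1,1]}'
python3 go.py .592 -.1215 .045 1.7
```

```text
clock: 14.95
position: [0.592, -0.1181, 0.1109]
ee_rot: [-0.198, 3.135, 0.001]
force: [-0.4, 0.3, 0.1]
width: 1.002
gripper_force: 0.0
t 14.9 pos [ 0.592  -0.1181  0.1109] close 1.697 q7 1.9 tilt [-0.     0.001] w 92.2
dr z -0.02  slide [ 0.001 -0.012  0.22 ]
```

```bash
python3 -m pendant '{"slide":[[0,-0.006,0.04],[0,0,0.04],[0,0,0.04],[0,0,0.04],[0,0,0.03],[0,0,0.02],[0,0,0.01],[0,0,0],[0,0,0]],"dr":[[0,0,0],[0,0,0],[0,0,0],[0,0,0],[0,0,0],[0,0,0],[0,0,0],[0,0,0],[0,0,0]],"claw":[1,1,1,1,1,1,1,1,1]}'
python3 go.py .592 -.1215 .045 1.7
```

```text
clock: 15.85
position: [0.5924, -0.1219, 0.0449]
ee_rot: [-0.196, 3.135, -0.0]
force: [0.4, 0.3, 0.3]
width: 0.998
gripper_force: 0.0
t 15.8 pos [ 0.5924 -0.1219  0.0449] close 1.695 q7 1.92 tilt [ 0.001 -0.   ] w 91.8
dr z -0.04  slide [ 0.001  0.002 -0.   ]
```

```bash
python3 -m pendant '{"slide":[[0,0,0],[0,0,0],[0,0,0],[0,0,0],[0,0,0],[0,0,0],[0,0,0],[0,0,0],[0,0,0]],"dr":[[0,0,0],[0,0,0],[0,0,0],[0,0,0],[0,0,0],[0,0,0],[0,0,0],[0,0,0],[0,0,0]],"claw":[0.8,0.7,0.65,0.6,0.55,0.5,0.45,0.45,0.45]}' 15
python3 go.py .5424 .0844 .14 1.7
```

```text
clock: 16.75
position: [0.5922, -0.1219, 0.0447]
ee_rot: [-0.196, 3.135, -0.0]
force: [-1.1, -0.9, 0.4]
width: 0.563
gripper_force: 15.0
t 16.8 pos [ 0.5922 -0.1219  0.0447] close 1.696 q7 1.92 tilt [ 0. -0.] w 51.8
dr z -0.04  slide [ 0.076  0.703 -0.318]
```

```bash
python3 -m pendant '{"slide":[[0,0,-0.015],[0,0,-0.04],[0,0,-0.05],[0,0,-0.05],[0,0,-0.05],[0,0,-0.05],[0,0,-0.04],[0,0,-0.025]],"dr":[[0,0,0],[0,0,0],[0,0,0],[0,0,0],[0,0,0],[0,0,0],[0,0,0],[0,0,0]],"claw":[0.45,0.45,0.45,0.45,0.45,0.45,0.45,0.45]}'
python3 -m pendant '{"slide":[[0.004,0.04,0],[0.01,0.09,0],[0.012,0.11,0],[0.012,0.11,0],[0.012,0.11,0],[0.012,0.11,0],[0.01,0.08,0],[0.004,0.053,0],[0,0,0],[0,0,0]],"dr":[[0,0,0],[0,0,0],[0,0,0],[0,0,0],[0,0,0],[0,0,0],[0,0,0],[0,0,0],[0,0,0],[0,0,0]],"claw":[0.45,0.45,0.45,0.45,0.45,0.45,0.45,0.45,0.45,0.45]}'
python3 go.py .5424 .0844 .05 1.7
```

```text
clock: 17.55
position: [0.5926, -0.1219, 0.1422]
ee_rot: [-0.196, 3.134, -0.0]
force: [-0.4, 0.1, -1.1]
width: 0.563
gripper_force: 15.0
clock: 18.55
position: [0.5427, 0.0848, 0.1402]
ee_rot: [0.198, -3.134, 0.001]
force: [-0.1, -0.3, -1.1]
width: 0.562
gripper_force: 15.0
t 18.6 pos [0.5427 0.0848 0.1402] close 1.697 q7 1.51 tilt [-0.001 -0.   ] w 51.7
dr z -0.03  slide [ 0.001 -0.001  0.301]
```

```bash
python3 -m pendant '{"slide":[[0,0,0.03],[0,0,0.05],[0,0,0.06],[0,0,0.06],[0,0,0.06],[0,0,0.05],[0,0,0.03],[0,0,0.014],[0,0,0],[0,0,0]],"dr":[[0,0,0],[0,0,0],[0,0,0],[0,0,0],[0,0,0],[0,0,0],[0,0,0],[0,0,0],[0,0,0],[0,0,0]],"claw":[0.45,0.45,0.45,0.45,0.45,0.45,0.45,0.45,0.45,0.45]}'
python3 -m pendant '{"slide":[[0,0,0.003],[0,0,0.003],[0,0,0],[0,0,0]],"dr":[[0,0,0],[0,0,0],[0,0,0],[0,0,0]],"claw":[0.45,0.45,0.45,0.45]}'
python3 -m pendant '{"slide":[[0,0,0.002],[0,0,0],[0,0,0]],"dr":[[0,0,0],[0,0,0],[0,0,0]],"claw":[0.45,0.45,0.45]}'
python3 go.py .5424 .0844 .031 1.7
```

```text
clock: 19.55
position: [0.5437, 0.0845, 0.0349]
ee_rot: [-0.195, 3.135, 0.0]
force: [0.5, -0.7, -2.5]
width: 0.567
gripper_force: 15.0
clock: 19.95
position: [0.5434, 0.0847, 0.0328]
ee_rot: [-0.196, 3.135, 0.0]
force: [0.3, -0.0, -1.2]
width: 0.56
gripper_force: 15.0
clock: 20.25
position: [0.5433, 0.0846, 0.032]
ee_rot: [-0.196, 3.135, 0.0]
force: [0.3, -0.0, -2.7]
width: 0.562
gripper_force: 15.0
t 20.2 pos [0.5433 0.0846 0.032 ] close 1.696 q7 1.54 tilt [0. 0.] w 51.7
dr z -0.04  slide [ 0.003 -0.     0.003]
```

```bash
python3 -m pendant '{"slide":[[0.003,0,0.002],[0,0,0],[0,0,0]],"dr":[[0,0,0],[0,0,0],[0,0,0]],"claw":[0.45,0.45,0.45]}'
python3 -m pendant '{"slide":[[0,0,0.002],[0,0,0],[0,0,0]],"dr":[[0,0,0],[0,0,0],[0,0,0]],"claw":[0.45,0.45,0.45]}'
```

```text
clock: 20.55
position: [0.5423, 0.0845, 0.0314]
ee_rot: [0.196, -3.135, -0.0]
force: [0.1, -0.1, -1.4]
width: 0.561
gripper_force: 15.0
clock: 20.85
position: [0.5424, 0.0845, 0.0308]
ee_rot: [-0.196, 3.135, 0.0]
force: [0.5, -0.1, -1.8]
width: 0.564
gripper_force: 15.0
```

```bash
python3 -m pendant '{"slide":[[0,0,0.0015],[0,0,0],[0,0,0]],"dr":[[0,0,0],[0,0,0],[0,0,0]],"claw":[0.45,0.45,0.45]}'
python3 -m pendant '{"slide":[[0,0,0.0015],[0,0,0],[0,0,0]],"dr":[[0,0,0],[0,0,0],[0,0,0]],"claw":[0.45,0.45,0.45]}'
```

```text
clock: 21.15
position: [0.5425, 0.0845, 0.0306]
ee_rot: [-0.196, 3.135, 0.0]
force: [-0.6, 0.3, 3.6]
width: 0.566
gripper_force: 15.0
clock: 21.45
position: [0.5425, 0.0845, 0.0306]
ee_rot: [-0.196, 3.135, 0.0]
force: [-2.7, -0.2, 9.6]
width: 0.561
gripper_force: 15.0
```

```bash
python3 -m pendant '{"slide":[[0,0,-0.002],[0,0,0],[0,0,0],[0,0,0],[0,0,0]],"dr":[[0,0,0],[0,0,0],[0,0,0],[0,0,0],[0,0,0]],"claw":[0.6,0.7,0.8,0.9,0.9]}'
python3 -m pendant '{"slide":[[0,0,-0.03],[0,0,-0.06],[0,0,-0.08],[0,0,-0.1],[0,0,-0.1],[0,0,-0.1],[0,0,-0.06],[0,0,0],[0,0,0],[0,0,0]],"dr":[[0,0,0],[0,0,0],[0,0,0],[0,0,0],[0,0,0],[0,0,0],[0,0,0.9],[0,0,0.9],[0,0,0.9],[0,0,0.9]],"claw":[1,1,1,1,1,1,1,1,1,1]}'
python3 go.py .486 -.323 .15 1.266
```

```text
clock: 21.95
position: [0.5424, 0.0845, 0.0304]
ee_rot: [0.196, -3.135, 0.0]
force: [0.6, 0.3, -0.1]
width: 0.88
gripper_force: 0.0
clock: 22.95
position: [0.5424, 0.0845, 0.1904]
ee_rot: [0.488, 3.103, 0.001]
force: [1.0, -0.0, 0.2]
width: 1.0
gripper_force: 0.0
t 22.9 pos [0.5424 0.0845 0.1904] close 1.259 q7 1.11 tilt [0.001 0.   ] w 92.0
dr z -0.06  slide [-0.228 -1.352  0.134]
```

```bash
python3 -m pendant '{"slide":[[-0.02,-0.11,0],[-0.023,-0.14,0.01],[-0.023,-0.14,0.02],[-0.023,-0.14,0.02],[-0.023,-0.14,0.02],[-0.023,-0.14,0.02],[-0.023,-0.14,0.02],[-0.023,-0.14,0.02],[-0.023,-0.14,0],[-0.024,-0.12,0]],"dr":[[0,0,0],[0,0,0],[0,0,0],[0,0,0],[0,0,0],[0,0,0],[0,0,0],[0,0,0],[0,0,0],[0,0,0]],"claw":[1,1,1,1,1,1,1,1,1,1]}'
python3 -m pendant '{"slide":[[0,0,0],[0,0,0],[0,0,0]],"dr":[[0,0,0],[0,0,0],[0,0,0]],"claw":[1,1,1]}' >/dev/null
python3 go.py .486 -.323 .022 1.266
python3 - <<'E'
from h import *
img("scene","s3");
E
```

```text
clock: 23.95
position: [0.4841, -0.3245, 0.1511]
ee_rot: [0.482, 3.104, -0.0]
force: [1.0, 0.8, 0.1]
width: 1.001
gripper_force: 0.0
t 24.2 pos [ 0.4855 -0.3208  0.1507] close 1.265 q7 1.93 tilt [0.    0.001] w 92.1
dr z -0.01  slide [-0.004 -0.007  0.429]
```

View pics/s3.png

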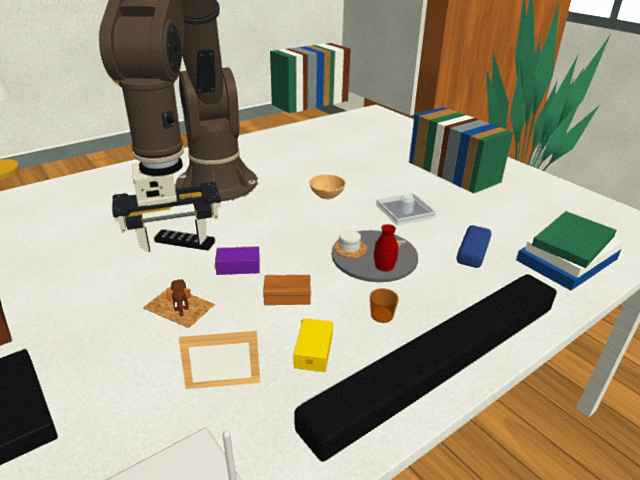

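The paperweight stands in the acrylic box at (407,202) and the pot on the coaster at (350,241). The vase hasn't moved, and the gripper is above the elephant.

```bash
python3 -m pendant '{"slide":[[-0.004,-0.006,0.05],[0,0,0.06],[0,0,0.07],[0,0,0.07],[0,0,0.07],[0,0,0.06],[0,0,0.04],[0,0,0.014],[0,0,0],[0,0,0]],"dr":[[0,0,0],[0,0,0],[0,0,0],[0,0,0],[0,0,0],[0,0,0],[0,0,0],[0,0,0],[0,0,0],[0,0,0]],"claw":[1,1,1,1,1,1,1,1,1,1]}'
python3 go.py .486 -.323 .021 1.266
python3 -m pendant '{"slide":[[0,0,0],[0,0,0],[0,0,0],[0,0,0],[0,0,0],[0,0,0],[0,0,0],[0,0,0],[0,0,0],[0,0,0]],"dr":[[0,0,0],[0,0,0],[0,0,0],[0,0,0],[0,0,0],[0,0,0],[0,0,0],[0,0,0],[0,0,0],[0,0,0]],"claw":[0.8,0.65,0.55,0.5,0.45,0.4,0.35,0.3,0.25,0.2]}' 15
python3 -m pendant '{"slide":[[0,0,0],[0,0,0],[0,0,0]],"dr":[[0,0,0],[0,0,0],[0,0,0]],"claw":[0.2,0.2,0.2]}'
python3 go.py .43 0 .1 1.571
```

```text
clock: 25.3
position: [0.4862, -0.3245, 0.0209]
ee_rot: [0.48, 3.104, -0.0]
force: [0.8, -0.4, 0.1]
width: 1.0
gripper_force: 0.0
t 25.3 pos [ 0.4862 -0.3245  0.0209] close 1.264 q7 2.0 tilt [ 0.001 -0.   ] w 92.0
dr z -0.02  slide [ 0.002  0.005 -0.   ]
clock: 26.3
position: [0.4857, -0.3244, 0.0203]
ee_rot: [0.481, 3.105, -0.0]
force: [-0.6, 0.5, -0.3]
width: 0.328
gripper_force: 14.8
clock: 26.6
position: [0.4857, -0.3243, 0.0203]
ee_rot: [-0.481, -3.105, -0.0]
force: [0.1, -1.1, 0.4]
width: 0.332
gripper_force: 14.8
t 26.6 pos [ 0.4857 -0.3243  0.0203] close 1.264 q7 2.0 tilt [-0.  0.] w 30.6
dr z -2.56  slide [ 0.185  1.081 -0.266]
```

```bash
python3 -m pendant '{"slide":[[0,0,-0.02],[0,0,-0.05],[0,0,-0.06],[0,0,-0.06],[0,0,-0.06],[0,0,-0.03]],"dr":[[0,0,0],[0,0,0],[0,0,0],[0,0,0],[0,0,0],[0,0,0]],"claw":[0.2,0.2,0.2,0.2,0.2,0.2]}'
python3 go.py .43 0 .1 1.264
```

```text
clock: 27.2
position: [0.4865, -0.3249, 0.107]
ee_rot: [0.481, 3.102, -0.001]
force: [0.4, -0.5, -0.7]
width: 0.327
gripper_force: 14.8
t 27.2 pos [ 0.4865 -0.3249  0.107 ] close 1.263 q7 1.96 tilt [ 0.003 -0.001] w 30.1
dr z -0.01  slide [0.507 0.976 0.021]
```

```bash
python3 -m pendant '{"slide":[[0.03,0.06,0],[0.055,0.105,0],[0.055,0.105,0],[0.055,0.105,0],[0.055,0.105,0],[0.055,0.105,0],[0.055,0.105,0],[0.055,0.105,0],[0.055,0.105,0],[0.037,0.076,0]],"dr":[[0,0,0],[0,0,0],[0,0,0],[0,0,0],[0,0,0],[0,0,0],[0,0,0],[0,0,0],[0,0,0],[0,0,0]],"claw":[0.2,0.2,0.2,0.2,0.2,0.2,0.2,0.2,0.2,0.2]}'
python3 -m pendant '{"slide":[[0,0,0.02],[0,0,0.03],[0,0,0.04],[0,0,0.04],[0,0,0.04],[0,0,0.03],[0,0,0.03],[0,0,0],[0,0,0]],"dr":[[0,0,-0.89],[0,0,-0.89],[0,0,-0.89],[0,0,-0.89],[0,0,-0.89],[0,0,-0.89],[0,0,-0.89],[0,0,0],[0,0,0]],"claw":[0.2,0.2,0.2,0.2,0.2,0.2,0.2,0.2,0.2]}'
python3 go.py .43 0 .0175 2.013
```

```text
clock: 28.2
position: [0.4286, 0.003, 0.1048]
ee_rot: [0.478, 3.105, 0.001]
force: [-0.1, -0.5, -1.2]
width: 0.33
gripper_force: 14.8
clock: 29.1
position: [0.4293, 0.0007, 0.0357]
ee_rot: [0.681, -3.067, -0.0]
force: [0.4, 0.6, -0.1]
width: 0.326
gripper_force: 14.8
t 29.1 pos [0.4293 0.0007 0.0357] close 2.008 q7 1.94 tilt [-0.  0.] w 30.0
dr z -0.04  slide [-0.001 -0.003  0.061]
```

```bash
python3 -m pendant '{"slide":[[0,0,0.015],[0,0,0.015],[0,0,0.012],[0,0,0.008],[0,0,0.005],[0,0,0],[0,0,0]],"dr":[[0,0,0],[0,0,0],[0,0,0],[0,0,0],[0,0,0],[0,0,0],[0,0,0]],"claw":[0.2,0.2,0.2,0.2,0.2,0.2,0.2]}'
python3 -m pendant '{"slide":[[0,0,0.003],[0,0,0.003],[0,0,0],[0,0,0]],"dr":[[0,0,0],[0,0,0],[0,0,0],[0,0,0]],"claw":[0.2,0.2,0.2,0.2]}'
```

```text
clock: 29.8
position: [0.4293, 0.0008, 0.0188]
ee_rot: [0.686, -3.066, -0.0]
force: [-0.0, 0.4, -0.9]
width: 0.326
gripper_force: 14.8
clock: 30.2
position: [0.4295, 0.0008, 0.0172]
ee_rot: [-0.686, 3.065, -0.0]
force: [-0.2, -0.8, 2.8]
width: 0.328
gripper_force: 14.8
```

```bash
python3 -m pendant '{"slide":[[0,0,0],[0,0,0],[0,0,0],[0,0,0],[0,0,0],[0,0,0],[0,0,0]],"dr":[[0,0,0],[0,0,0],[0,0,0],[0,0,0],[0,0,0],[0,0,0],[0,0,0]],"claw":[0.45,0.6,0.75,0.9,1,1,1]}'
python3 -m pendant '{"slide":[[0,0,-0.04],[0,0,-0.08],[0,0,-0.1],[0,0,-0.1],[0,0,-0.1],[0,0,-0.06],[0,0,0],[0,0,0],[0,0,0],[0,0,0]],"dr":[[0,0,0],[0,0,0],[0,0,0],[0,0,0.9],[0,0,1],[0,0,1],[0,0,1],[0,0,1],[0,0,1],[0,0,1]],"claw":[1,1,1,1,1,1,1,1,1,1]}'
python3 -m pendant '{"slide":[[0,0,0],[0,0,0],[0,0,0],[0,0,0],[0,0,0],[0,0,0],[0,0,0],[0,0,0],[0,0,0],[0,0,0]],"dr":[[0,0,1],[0,0,1],[0,0,1],[0,0,1],[0,0,1],[0,0,1],[0,0,1],[0,0,1],[0,0,1],[0,0,1]],"claw":[1,1,1,1,1,1,1,1,1,1]}'
python3 go.py .5865 -.1282 .12 2.55
python3 - <<'E'
from h import *
T=img("top","t2"); S=img("scene","s4"); t=cv2.cvtColor(T,cv2.COLOR_RGB2HSV); s=cv2.cvtColor(S,cv2.COLOR_RGB2HSV)
br=(t[...,1]>75)&(t[...,0]<25); m=lambda c:(c*255).astype(np.uint8)
b=blob(m(br&(t[...,2]>70)),(335,215,410,275)); print("lid",rect(plane("top",b,.038)))
b=blob(m(br),(430,255,510,340)); print("mat",rect(plane("top",b,.003)))
b=blob(m((s[...,1]>90)&(s[...,0]<25)),(130,270,225,335)); print("mat scene",rect(plane("scene",b,.003)))
sb=blob(m((s[...,1]>120)&(s[...,0]<25)),(255,265,320,310)); print("box scene px",sb.min(0),sb.max(0))
cv2.imwrite("pics/c6.png",np.hstack([cv2.resize(S[220:340,135:335,::-1],(400,240)),cv2.resize(T[190:340,290:510,::-1],(400,240))]))
E
```

```text
clock: 30.9
position: [0.4293, 0.0008, 0.017]
ee_rot: [-0.686, 3.066, 0.0]
force: [0.4, 0.2, 0.1]
width: 0.889
gripper_force: 0.0
clock: 31.9
position: [0.4291, 0.0007, 0.1611]
ee_rot: [0.613, 3.081, 0.0]
force: [1.0, 0.4, -0.4]
width: 0.997
gripper_force: 0.0
clock: 32.9
position: [0.4291, 0.0008, 0.161]
ee_rot: [-2.245, -2.197, -0.0]
force: [0.2, 0.2, 0.1]
width: 1.0
gripper_force: 0.0
t 32.9 pos [0.4291 0.0008 0.161 ] close -0.022 q7 -0.01 tilt [-0.  0.] w 92.0
dr z 4.75  slide [-0.064  0.675  0.137]
lid (array([ 586. , -127.9]), 98.7, 60.2, np.float64(0.979))
mat (array([ 483.4, -333.6]), 122.7, 83.0, np.float64(0.442))
mat scene (array([ 493.3, -332.5]), 124.9, 85.3, np.float64(0.443))
box scene px [265. 276.] [310. 305.]
```

View pics/c6.png

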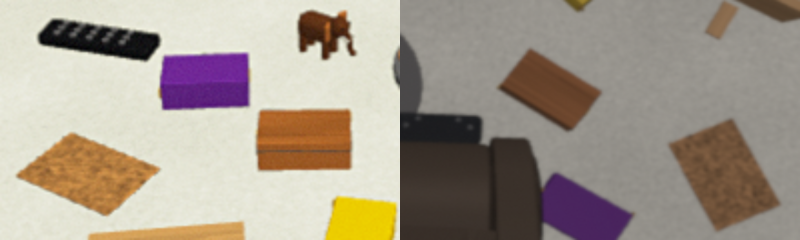

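The elephant stands upright at the park spot, head towards the lower right of the scene crop at (325,35). The box and mat are both clear. The two cameras disagree by 10 mm on the mat, so I'll check that against other references.

```bash
python3 - <<'E'
from h import *
S=cv2.imread("pics/s1.png");s=cv2.cvtColor(S,cv2.COLOR_BGR2HSV); m=lambda c:(c*255).astype(np.uint8)
S4=cv2.imread("pics/s4.png"); T2=cv2.imread("pics/t2.png"); s4=cv2.cvtColor(S4,cv2.COLOR_BGR2HSV); t2=cv2.cvtColor(T2,cv2.COLOR_BGR2HSV)
b=blob(m((s[...,1]>90)&(s[...,0]<25)),(328,235,370,262)); print("coaster scene",(plane("scene",b,.024).min(0)+plane("scene",b,.024).max(0))/2)
lid=s4[...,1]>120
b=blob(m((s4[...,1]>120)&(s4[...,0]<25)&(np.indices(s4.shape[:2])[0]<306)),(255,265,320,310))
h=cv2.convexHull(np.float32(b)).reshape(-1,2); print("box hull scene",cv2.approxPolyDP(h.reshape(-1,1,2),1.5,True).reshape(-1,2).tolist())
def corners(c,L,W,y,z): 
    u=np.array([np.cos(y),np.sin(y)]);v=np.array([-u[1],u[0]]); return [[*(c+a*L/2*u+e*W/2*v),z] for a,e in((1,1),(1,-1),(-1,-1),(-1,1))]
for nm,c in(("T",(.4834,-.3336)),("S",(.4933,-.3325))): print("mat proj",nm,"scene",proj("scene",corners(np.array(c),.125,.085,.442,.003)).round(1).tolist(),"top",proj("top",corners(np.array(c),.125,.085,.442,.003)).round(1).tolist())
b=blob(m((s4[...,1]>90)&(s4[...,0]<25)),(130,270,225,335)); print("mat scene corners",cv2.approxPolyDP(cv2.convexHull(np.float32(b)),3,True).reshape(-1,2).tolist())
for z in(0,.038): print("lid proj",z,proj("scene",corners(np.array([.586,-.1279]),.1,.06,.979,z)).round(1).tolist())
for n,i in(("top",t2),("scene",s4)):
    b=blob(m((i[...,0]>125)&(i[...,0]<160)&(i[...,1]>100)),(0,200,640,360)); print("purple",n,cv2.approxPolyDP(cv2.convexHull(np.float32(b)),2,True).reshape(-1,2).tolist(),rect(plane(n,b,.038)))
E
```

```text
coaster scene [0.55353549 0.08308216]
box hull scene [[310.0, 276.0], [309.0, 305.0], [265.0, 304.0], [265.0, 282.0], [267.0, 276.0]]
mat proj T scene [[213.4, 302.4], [186.8, 326.1], [140.7, 306.0], [168.6, 284.5]] top [[437.7, 280.6], [473.2, 264.4], [500.4, 318.7], [464.4, 335.6]]
mat proj S scene [[216.0, 304.6], [189.4, 328.6], [142.9, 308.4], [170.9, 286.6]] top [[437.0, 275.9], [472.5, 259.7], [499.7, 313.9], [463.7, 330.8]]
mat scene corners [[145.0, 309.0], [170.0, 288.0], [214.0, 304.0], [189.0, 328.0]]
lid proj 0 [[307.9, 286.3], [308.6, 303.6], [261.7, 304.3], [263.0, 286.9]]
lid proj 0.038 [[308.0, 272.7], [308.7, 289.6], [260.8, 290.3], [262.3, 273.2]]
purple top [[376.0, 300.0], [417.0, 325.0], [404.0, 348.0], [369.0, 328.0], [369.0, 311.0]] (array([ 429.4, -160. ]), 99.0, 57.2, np.float64(1.031))
purple scene [[259.0, 248.0], [259.0, 273.0], [217.0, 274.0], [218.0, 249.0]] (array([ 460.8, -174.3]), 104.0, 97.0, np.float64(-0.536))
```

```bash
python3 - <<'E'
from h import *
s3=cv2.imread("pics/s3.png"); t2=cv2.imread("pics/t2.png"); s4=cv2.imread("pics/s4.png")
p=proj("scene",[[.4855,-.3208,.1507]])[0]; print("tcp s3",p)
# fingers (closing 1.265, opening 92) inner tip points
u=np.array([np.cos(1.265),np.sin(1.265),0]); print("inner tips",proj("scene",np.array([.4855,-.3208,.1507])+np.outer([.046,-.046,.065,-.065],u)).round(1).tolist())
print("tcp s4",proj("scene",[[.4291,.0008,.161]]), "inner tips",proj("scene",np.array([.4291,.0008,.161])+np.outer([.046,-.046,.065,-.065],[1,-.022,0])).round(1).tolist())
print("pw expect top z55",proj("top",[[.4637,.356,.055]]),"scene",proj("scene",[[.4637,.356,.055],[.4637,.356,.005]]).round(1).tolist())
print("pot expect top z58",proj("top",[[.5425,.0845,.058]]),"scene",proj("scene",[[.5425,.0845,.058]]).round(1).tolist())
def cr(i,x,y,w): return cv2.resize(i[y:y+w*3//4,x:x+w],(400,300),interpolation=cv2.INTER_CUBIC)
cv2.imwrite("pics/c7.png",np.vstack([np.hstack([cr(s3,120,200,100),cr(t2,110,275,60)]),np.hstack([cr(s4,390,190,40),cr(s4,200,110,100)])]))
E
```

```text
tcp s3 [173.44278258 244.31808424]
inner tips [[197.1, 240.5], [149.2, 248.2], [206.7, 239.0], [139.0, 249.8]]
tcp s4 [[293.33516974 187.07284336]] inner tips [[304.2, 194.7], [283.0, 179.9], [308.9, 197.9], [278.9, 177.0]]
pw expect top z55 [[129.53745682 299.92157383]] scene [[406.7, 193.6], [404.7, 209.3]]
pot expect top z58 [[268.55895333 263.57980747]] scene [[349.3, 234.5]]
```

View pics/c7.png

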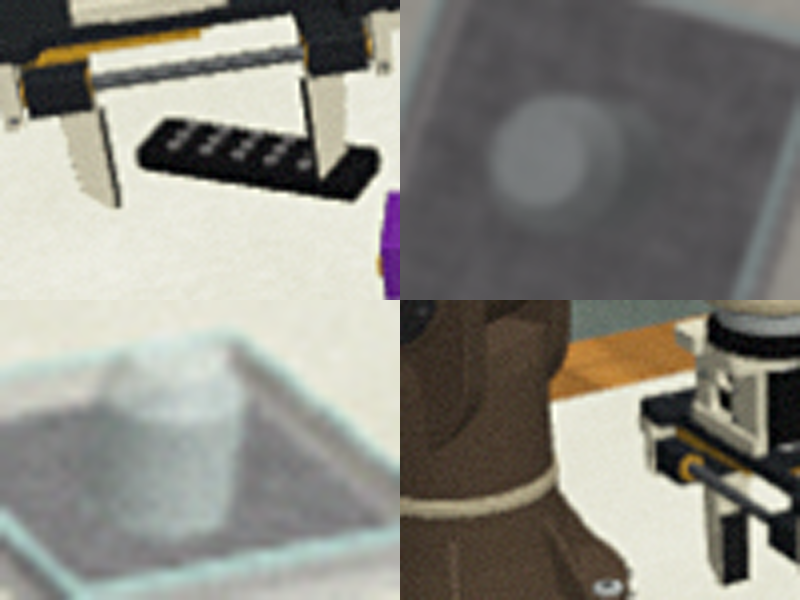

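The paperweight sits about 5 mm to +x of the acrylic box's centre in both views, which points to a small camera/robot offset. I'll check placements relative to their targets in the same image and correct them. Box first.

```bash
python3 -m pendant '{"slide":[[0,0,0],[0,0,0],[0,0,0],[0,0,0],[0,0,0]],"dr":[[0,0,0.95],[0,0,0.95],[0,0,0.95],[0,0,0.95],[0,0,0.95]],"claw":[1,1,1,1,1]}' >/dev/null
python3 go.py .586 -.128 .10 2.55
python3 -m pendant '{"slide":[[-0.006,0.06,0],[-0.009,0.1,0.02],[-0.009,0.1,0.03],[-0.009,0.1,0.03],[-0.009,0.1,0.03],[-0.009,0.1,0.03],[-0.009,0.08,0.03],[-0.004,0.035,0.03],[0,0,0],[0,0,0]],"dr":[[0,0,0],[0,0,0],[0,0,0],[0,0,0],[0,0,0],[0,0,0],[0,0,0],[0,0,0],[0,0,0],[0,0,0]],"claw":[1,1,1,1,1,1,1,1,1,1]}'
python3 go.py .586 -.128 .008 2.55
python3 - <<'E'
from h import *
img("top","t3"); img("scene","s5")
E
```

```text
t 33.5 pos [0.4292 0.0008 0.161 ] close -0.587 q7 -0.54 tilt [-0.  0.] w 92.1
dr z 0.03  slide [-0.065  0.673  0.203]
clock: 34.5
position: [0.5862, -0.1266, 0.1007]
ee_rot: [-2.767, -1.485, 0.002]
force: [-0.6, 0.6, 0.3]
width: 0.999
gripper_force: 0.0
t 34.5 pos [ 0.5862 -0.1266  0.1007] close -0.586 q7 -0.14 tilt [-0.002  0.001] w 91.9
dr z 0.05  slide [-0.004  0.002  0.309]
```

```bash
python3 -m pendant '{"slide":[[-0.003,0,0.03],[0,0,0.05],[0,0,0.05],[0,0,0.05],[0,0,0.05],[0,0,0.04],[0,0,0.03],[0,0,0.009],[0,0,0],[0,0,0]],"dr":[[0,0,0],[0,0,0],[0,0,0],[0,0,0],[0,0,0],[0,0,0],[0,0,0],[0,0,0],[0,0,0],[0,0,0]],"claw":[1,1,1,1,1,1,1,1,1,1]}'
python3 -m pendant '{"slide":[[0,0,0],[0,0,0],[0,0,0],[0,0,0],[0,0,0],[0,0,0],[0,0,0],[0,0,0],[0,0,0],[0,0,0]],"dr":[[0,0,0],[0,0,0],[0,0,0],[0,0,0],[0,0,0],[0,0,0],[0,0,0],[0,0,0],[0,0,0],[0,0,0]],"claw":[0.85,0.75,0.7,0.65,0.6,0.55,0.5,0.5,0.5,0.5]}' 25
python3 go.py .586 -.128 .1 2.55
```

```text
clock: 35.6
position: [0.5872, -0.1282, 0.0088]
ee_rot: [2.769, 1.484, 0.001]
force: [0.6, -0.5, -0.0]
width: 0.999
gripper_force: 0.0
clock: 36.6
position: [0.5869, -0.1281, 0.0085]
ee_rot: [2.769, 1.484, 0.0]
force: [-0.4, 0.6, 3.8]
width: 0.651
gripper_force: 25.0
t 36.6 pos [ 0.5869 -0.1281  0.0085] close -0.587 q7 -0.07 tilt [0. 0.] w 59.9
dr z 0.04  slide [-0.001 -0.003 -0.305]
```

```bash
python3 -m pendant '{"slide":[[0,0,-0.015],[0,0,-0.04],[0,0,-0.05],[0,0,-0.05],[0,0,-0.05],[0,0,-0.05],[0,0,-0.03],[0,0,-0.02],[0,0,0],[0,0,0]],"dr":[[0,0,0],[0,0,0],[0,0,0],[0,0,0],[0,0,0.75],[0,0,0.75],[0,0,0.75],[0,0,0.75],[0,0,0.75],[0,0,0.75]],"claw":[0.5,0.5,0.5,0.5,0.5,0.5,0.5,0.5,0.5,0.5]}'
python3 go.py .4834 -.3336 .06 2.013
```

```text
clock: 37.6
position: [0.5872, -0.128, 0.1015]
ee_rot: [3.066, 0.686, 0.003]
force: [-0.4, -0.8, -2.1]
width: 0.65
gripper_force: 25.0
t 37.6 pos [ 0.5872 -0.128   0.1015] close -1.13 q7 -0.58 tilt [0.002 0.   ] w 59.8
dr z -0.02  slide [-0.606  0.471  0.138]
```

Moving over the mat, then measuring box against mat in the same image before lowering.

```bash
python3 -m pendant '{"slide":[[-0.04,0.03,0],[-0.08,0.06,0],[-0.08,0.06,0],[-0.08,0.06,0],[-0.08,0.06,0],[-0.08,0.06,0],[-0.08,0.06,0.03],[-0.05,0.05,0.03],[-0.036,0.031,0.03],[0,0,0.03]],"dr":[[0,0,0],[0,0,0],[0,0,0],[0,0,0],[0,0,0],[0,0,0],[0,0,0],[0,0,0],[0,0,0],[0,0,0]],"claw":[0.5,0.5,0.5,0.5,0.5,0.5,0.5,0.5,0.5,0.5]}'
python3 -m pendant '{"slide":[[0,0,0.03],[0,0,0.03],[0,0,0.02],[0,0,0],[0,0,0]],"dr":[[0,0,0],[0,0,0],[0,0,0],[0,0,0],[0,0,0]],"claw":[0.5,0.5,0.5,0.5,0.5]}' >/dev/null
python3 go.py .4834 -.3336 .0115 2.013
python3 - <<'E'
from h import *
T=img("top","t4"); S=img("scene","s6")
t3=cv2.imread("pics/t3.png")
cr=lambda i,x,y,w:cv2.resize(i[y:y+w*3//4,x:x+w],(400,300),interpolation=cv2.INTER_CUBIC)
cv2.imwrite("pics/c8.png",np.vstack([np.hstack([cr(T[:,:,::-1],420,250,100),cr(S[:,:,::-1],120,250,110)]),np.hstack([cr(T[:,:,::-1],236,228,72),cr(S[:,:,::-1],320,215,70)])]))
E
```

```text
clock: 38.6
position: [0.4811, -0.3374, 0.0646]
ee_rot: [3.063, 0.688, -0.0]
force: [0.2, 0.1, -2.1]
width: 0.656
gripper_force: 25.0
t 39.1 pos [ 0.4835 -0.3334  0.0398] close -1.126 q7 -0.14 tilt [-0.  0.] w 59.9
dr z 0.02  slide [-0.001  0.     0.094]
```

View pics/c8.png

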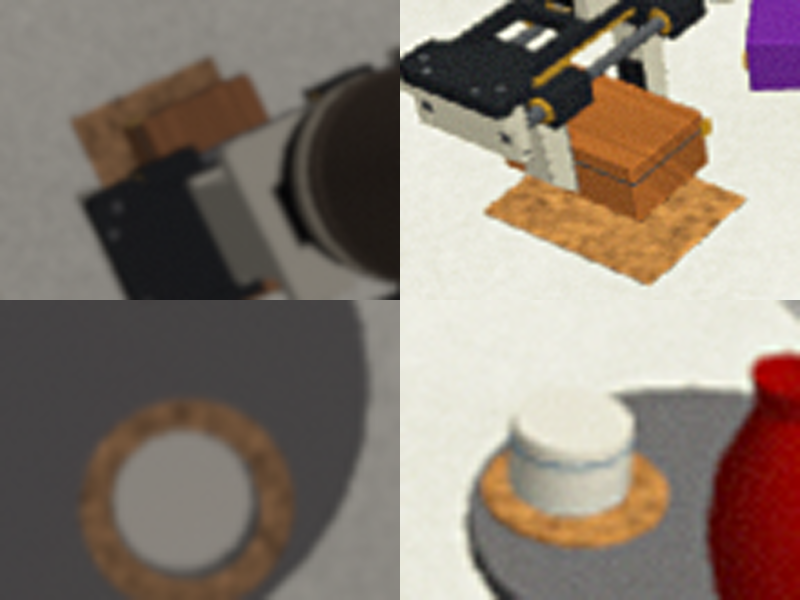

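```bash
python3 -m pendant '{"slide":[[0,0,0.02],[0,0,0.02],[0,0,0.02],[0,0,0.015],[0,0,0.008],[0,0,0.004],[0,0,0],[0,0,0]],"dr":[[0,0,0],[0,0,0],[0,0,0],[0,0,0],[0,0,0],[0,0,0],[0,0,0],[0,0,0]],"claw":[0.5,0.5,0.5,0.5,0.5,0.5,0.5,0.5]}'
python3 -m pendant '{"slide":[[0,0,0.003],[0,0,0.003],[0,0,0],[0,0,0]],"dr":[[0,0,0],[0,0,0],[0,0,0],[0,0,0]],"claw":[0.5,0.5,0.5,0.5]}'
```

```text
clock: 40.0
position: [0.4834, -0.3339, 0.0139]
ee_rot: [3.064, 0.691, 0.0]
force: [-0.1, 0.2, -2.1]
width: 0.655
gripper_force: 25.0
clock: 40.4
position: [0.4833, -0.3338, 0.0119]
ee_rot: [-3.065, -0.692, -0.0]
force: [-0.2, -0.3, -3.0]
width: 0.649
gripper_force: 25.0
```

```bash
python3 -m pendant '{"slide":[[0,0,0.002],[0,0,0.001],[0,0,0]],"dr":[[0,0,0],[0,0,0],[0,0,0]],"claw":[0.5,0.5,0.5]}'
python3 -m pendant '{"slide":[[0,0,0],[0,0,0],[0,0,0],[0,0,0],[0,0,0]],"dr":[[0,0,0],[0,0,0],[0,0,0],[0,0,0],[0,0,0]],"claw":[0.7,0.8,0.9,1,1]}'
python3 -m pendant '{"slide":[[0,0,-0.03],[0,0,-0.06],[0,0,-0.09],[0,0,-0.1],[0,0,-0.1],[0,0,-0.08],[0,0,-0.04],[0,0,0]],"dr":[[0,0,0],[0,0,0],[0,0,0],[0,0,0],[0,0,0],[0,0,0],[0,0,0],[0,0,0]],"claw":[1,1,1,1,1,1,1,1]}'
python3 go.py .43 0 .16 2.013
```

```text
clock: 40.7
position: [0.4833, -0.3339, 0.0115]
ee_rot: [-3.065, -0.691, -0.001]
force: [-2.4, 2.2, 3.7]
width: 0.653
gripper_force: 25.0
clock: 41.2
position: [0.4833, -0.3338, 0.011]
ee_rot: [3.065, 0.691, -0.0]
force: [-0.2, -1.0, -0.2]
width: 0.981
gripper_force: 0.0
clock: 42.0
position: [0.484, -0.3344, 0.1627]
ee_rot: [3.063, 0.691, 0.004]
force: [0.8, -0.9, -0.1]
width: 0.998
gripper_force: 0.0
t 42.0 pos [ 0.484  -0.3344  0.1627] close -1.127 q7 -0.24 tilt [ 0.003 -0.001] w 91.8
dr z 0.01  slide [ 0.314 -1.084  0.007]
```

```bash
python3 -m pendant '{"slide":[[0.015,-0.06,0],[0.034,-0.114,0],[0.034,-0.114,0],[0.034,-0.114,0],[0.034,-0.114,0],[0.034,-0.114,0],[0.034,-0.114,0],[0.034,-0.114,0],[0.034,-0.114,0],[0.027,-0.112,0]],"dr":[[0,0,0],[0,0,0],[0,0,0],[0,0,0],[0,0,0],[0,0,0],[0,0,0],[0,0,0],[0,0,0],[0,0,0]],"claw":[1,1,1,1,1,1,1,1,1,1]}'
python3 - <<'E'
from h import *
T=img("top","t5"); S=img("scene","s7"); t=cv2.cvtColor(T,cv2.COLOR_RGB2HSV); s=cv2.cvtColor(S,cv2.COLOR_RGB2HSV)
br=(t[...,1]>75)&(t[...,0]<25); m=lambda c:(c*255).astype(np.uint8)
b=blob(m(br),(430,250,515,345)); print("mat+box",rect(plane("top",b,.003)))
cr=lambda i,x,y,w:cv2.resize(i[y:y+w*3//4,x:x+w,::-1],(400,300),interpolation=cv2.INTER_CUBIC)
a=np.vstack([np.hstack([cr(T,425,255,90),cr(S,130,262,95)]),np.hstack([cr(T,110,275,60),cr(S,380,190,60)])])
cv2.imwrite("pics/c9.png",np.clip(a*1.4,0,255).astype(np.uint8))
E
python3 go.py .4293 .0008 .0172 2.008
```

```text
clock: 43.0
position: [0.4276, 0.0019, 0.1601]
ee_rot: [3.064, 0.692, -0.002]
force: [0.6, -0.3, 0.3]
width: 1.0
gripper_force: 0.0
mat+box (array([ 484. , -334.9]), 122.7, 85.9, np.float64(0.441))
t 43.1 pos [0.4269 0.0048 0.1597] close -1.12 q7 -1.01 tilt [-0.003  0.001] w 91.7
dr z 0.11  slide [0.003 0.016 0.475]
```

View pics/c9.png

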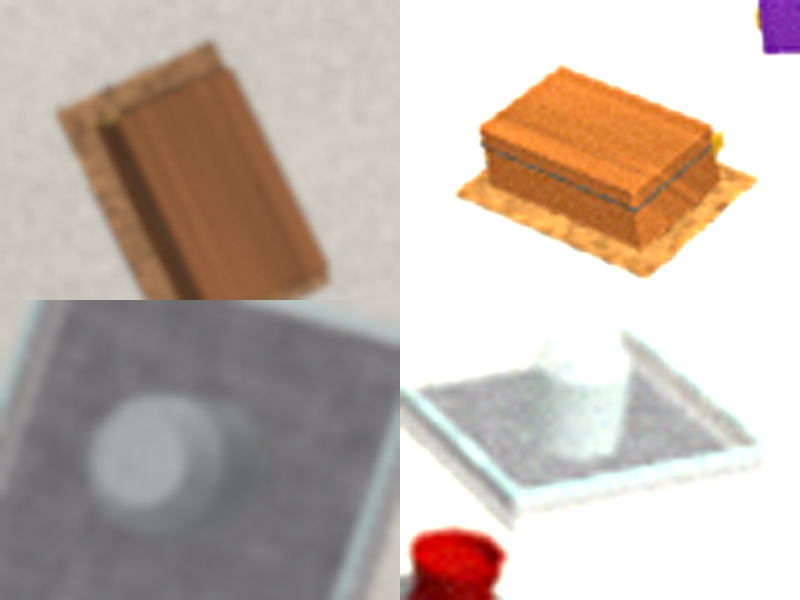

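```bash
python3 - <<'E'
from h import *
f=lambda n,c,o,k,z:plane(n,np.array(o)+(np.array(c)+.5)/k-.5,z)
y=.442; u=np.array([[np.cos(y),np.sin(y)],[-np.sin(y),np.cos(y)]])
sc=lambda c,z:f("scene",np.array(c)-[400,0],(130,262),400/95,z)@u.T*1000
tp=lambda c,z:f("top",np.array(c),(425,255),400/90,z)@u.T*1000
print("scene mat",sc([(458,195),(648,276),(755,182)],.003).round(1).tolist()); print("base",sc([(488,181),(640,248),(717,184)],.003).round(1).tolist())
print("lid",sc([(482,130),(632,200),(712,130),(560,67)],.041).round(1).tolist())
print("top mat",tp([(58,110),(212,42)],.003).round(1).tolist(),"lid",tp([(115,120),(235,70),(328,268)],.041).round(1).tolist(), "base left",tp([(100,125)],.003).round(1).tolist())
# line fits in the top: mat left edge col at rows; right side lid
# pw vs rim (top): 
P=f("top",[(138,465-300)],(110,275),400/60,.055); print("pw top",P)
# pot & coaster numerics
S=cv2.imread("pics/s7.png");T=cv2.imread("pics/t5.png");s=cv2.cvtColor(S,cv2.COLOR_BGR2HSV);t=cv2.cvtColor(T,cv2.COLOR_BGR2HSV)
for n,i,roi in(("top",t,(240,236,296,292)),("scene",s,(328,222,370,262))):
    b=blob(((i[...,1]>75)&(i[...,0]<25)).astype(np.uint8)*255,roi); P=plane(n,b,.024)
    if n=="scene": P=P[b[:,1]>243]
    c=cv2.fitEllipse(np.float32(P*1000)); print(n,"coaster",np.round(c[0],1),np.round(c[1],1))
b=blob(((t[...,1]<60)&(t[...,2]>85)).astype(np.uint8)*255,(250,246,288,284)); c=cv2.fitEllipse(np.float32(plane("top",b,.058)*1000)); print("pot top",np.round(c[0],1),np.round(c[1],1))
E
```

```text
scene mat [[241.0, -552.5], [361.9, -551.7], [362.8, -471.7]]
base [[246.2, -537.2], [345.5, -538.2], [347.3, -482.3]]
lid [[254.0, -540.5], [352.5, -544.7], [351.5, -484.9], [251.7, -482.8]]
top mat [[359.0, -467.0], [358.1, -549.4]] lid [[346.0, -477.6], [344.0, -538.5], [246.9, -536.0]] base left [[344.5, -482.1]]
pw top [[0.46490489 0.35464922]]
top coaster [543.6  84.6] [71. 73.]
scene coaster [556.7  81.2] [70.5 74.1]
pot top [544.6  82.1] [38.  53.5]
```

Box and mat centres agree within about 2 mm in each view. The paperweight in the acrylic box and the pot on the coaster are also within a few mm, so I'll leave them. Now the elephant.

```bash
python3 -m pendant '{"slide":[[0,0,0],[0,0,0],[0,0,0]],"dr":[[0,0,0],[0,0,0],[0,0,0]],"claw":[1,1,1]}' >/dev/null
python3 go.py .4293 .0008 .0175 2.008
```

```text
t 43.4 pos [ 0.4287 -0.0009  0.1608] close -1.129 q7 -1.01 tilt [-0.    -0.001] w 91.6
dr z 0.04  slide [ 0.005 -0.004  0.478]
```

```bash
python3 -m pendant '{"slide":[[0.003,-0.003,0.04],[0,0,0.06],[0,0,0.08],[0,0,0.08],[0,0,0.08],[0,0,0.07],[0,0,0.05],[0,0,0.018],[0,0,0],[0,0,0]],"dr":[[0,0,0.04],[0,0,0],[0,0,0],[0,0,0],[0,0,0],[0,0,0],[0,0,0],[0,0,0],[0,0,0],[0,0,0]],"claw":[1,1,1,1,1,1,1,1,1,1]}'
python3 go.py .4293 .0008 .0175 2.008
python3 -m pendant '{"slide":[[0,0,0],[0,0,0],[0,0,0],[0,0,0],[0,0,0],[0,0,0],[0,0,0],[0,0,0],[0,0,0],[0,0,0]],"dr":[[0,0,0],[0,0,0],[0,0,0],[0,0,0],[0,0,0],[0,0,0],[0,0,0],[0,0,0],[0,0,0],[0,0,0]],"claw":[0.8,0.65,0.55,0.5,0.45,0.4,0.35,0.3,0.25,0.2]}' 15
python3 -m pendant '{"slide":[[0,0,0],[0,0,0],[0,0,0],[0,0,-0.02],[0,0,-0.05],[0,0,-0.08],[0,0,-0.08],[0,0,-0.08],[0,0,-0.06],[0,0,-0.04]],"dr":[[0,0,0],[0,0,0],[0,0,0],[0,0,0],[0,0,0],[0,0,0],[0,0,0],[0,0,0],[0,0,0],[0,0,0]],"claw":[0.2,0.2,0.2,0.2,0.2,0.2,0.2,0.2,0.2,0.2]}'
python3 go.py .4833 -.3338 .12 2.013
```

```text
clock: 44.4
position: [0.4293, 0.0011, 0.0178]
ee_rot: [3.066, 0.683, 0.0]
force: [-0.3, -0.5, 0.6]
width: 1.001
gripper_force: 0.0
t 44.4 pos [0.4293 0.0011 0.0178] close -1.133 q7 -0.73 tilt [ 0. -0.] w 92.1
dr z 0.01  slide [-0.     0.001  0.001]
clock: 45.4
position: [0.4291, 0.0015, 0.0176]
ee_rot: [-3.066, -0.684, -0.0]
force: [-0.0, 0.5, -0.2]
width: 0.33
gripper_force: 14.9
clock: 46.4
position: [0.4294, 0.0015, 0.1421]
ee_rot: [-3.066, -0.684, -0.002]
force: [1.2, -0.0, -2.0]
width: 0.328
gripper_force: 14.9
t 46.4 pos [0.4294 0.0015 0.1421] close -1.132 q7 -0.97 tilt [0.001 0.001] w 30.2
dr z -0.03  slide [-0.316  1.087  0.073]
```

```bash
python3 -m pendant '{"slide":[[-0.015,0.05,0],[-0.034,0.12,0],[-0.034,0.12,0],[-0.034,0.12,0],[-0.034,0.12,0],[-0.034,0.12,0],[-0.034,0.12,0],[-0.034,0.12,0],[-0.034,0.11,0],[-0.029,0.087,0]],"dr":[[0,0,-0.03],[0,0,0],[0,0,0],[0,0,0],[0,0,0],[0,0,0],[0,0,0],[0,0,0],[0,0,0],[0,0,0]],"claw":[0.2,0.2,0.2,0.2,0.2,0.2,0.2,0.2,0.2,0.2]}'
python3 -m pendant '{"slide":[[0,0,0.03],[0,0,0.04],[0,0,0.04],[0,0,0.04],[0,0,0.03],[0,0,0.02],[0,0,0],[0,0,0]],"dr":[[0,0,0],[0,0,0],[0,0,0],[0,0,0],[0,0,0],[0,0,0],[0,0,0],[0,0,0]],"claw":[0.2,0.2,0.2,0.2,0.2,0.2,0.2,0.2]}'
python3 go.py .4833 -.3338 .0585 2.013
```

```text
clock: 47.4
position: [0.4827, -0.3358, 0.1404]
ee_rot: [3.065, 0.688, -0.001]
force: [-0.1, 0.8, -0.7]
width: 0.328
gripper_force: 14.9
clock: 48.2
position: [0.4832, -0.3338, 0.0808]
ee_rot: [3.065, 0.69, 0.0]
force: [-0.5, 0.2, -0.3]
width: 0.327
gripper_force: 14.9
t 48.2 pos [ 0.4832 -0.3338  0.0808] close -1.128 q7 -0.17 tilt [ 0. -0.] w 30.0
dr z 0.0  slide [0.    0.    0.074]
```

```bash
python3 -m pendant '{"slide":[[0,0,0.015],[0,0,0.02],[0,0,0.015],[0,0,0.01],[0,0,0.006],[0,0,0],[0,0,0]],"dr":[[0,0,0],[0,0,0],[0,0,0],[0,0,0],[0,0,0],[0,0,0],[0,0,0]],"claw":[0.2,0.2,0.2,0.2,0.2,0.2,0.2]}'
python3 -m pendant '{"slide":[[0,0,0.003],[0,0,0.002],[0,0,0],[0,0,0]],"dr":[[0,0,0],[0,0,0],[0,0,0],[0,0,0]],"claw":[0.2,0.2,0.2,0.2]}'
```

```text
clock: 48.9
position: [0.4831, -0.3338, 0.0609]
ee_rot: [3.065, 0.69, 0.0]
force: [-0.3, -0.2, -1.3]
width: 0.326
gripper_force: 14.9
clock: 49.3
position: [0.4831, -0.3337, 0.0593]
ee_rot: [-3.065, -0.69, -0.0]
force: [0.2, -0.3, -0.5]
width: 0.327
gripper_force: 14.9
```

```bash
python3 -m pendant '{"slide":[[0,0,0.002],[0,0,0],[0,0,0]],"dr":[[0,0,0],[0,0,0],[0,0,0]],"claw":[0.2,0.2,0.2]}'
python3 -m pendant '{"slide":[[0,0,0.0015],[0,0,0],[0,0,0]],"dr":[[0,0,0],[0,0,0],[0,0,0]],"claw":[0.2,0.2,0.2]}'
```

```text
clock: 49.6
position: [0.4831, -0.3337, 0.0587]
ee_rot: [-3.065, -0.69, -0.0]
force: [0.3, 0.9, -1.5]
width: 0.327
gripper_force: 14.9
clock: 49.9
position: [0.4831, -0.3337, 0.0586]
ee_rot: [-3.065, -0.69, -0.001]
force: [-0.6, 0.8, 5.9]
width: 0.327
gripper_force: 14.9
```

Contact. I'll release, lift straight up, move clear and look.

```bash
python3 -m pendant '{"slide":[[0,0,-0.001],[0,0,0],[0,0,0],[0,0,0],[0,0,0],[0,0,0],[0,0,0]],"dr":[[0,0,0],[0,0,0],[0,0,0],[0,0,0],[0,0,0],[0,0,0],[0,0,0]],"claw":[0.45,0.6,0.75,0.9,1,1,1]}'
python3 -m pendant '{"slide":[[0,0,-0.03],[0,0,-0.06],[0,0,-0.09],[0,0,-0.1],[0,0,-0.1],[0,0,-0.08],[0,0,-0.04],[0,0,0]],"dr":[[0,0,0],[0,0,0],[0,0,0],[0,0,0],[0,0,0],[0,0,0],[0,0,0],[0,0,0]],"claw":[1,1,1,1,1,1,1,1]}'
python3 -m pendant '{"slide":[[0.015,-0.06,0],[0.034,-0.114,0],[0.034,-0.114,0],[0.034,-0.114,0],[0.034,-0.114,0],[0.034,-0.114,0],[0.034,-0.114,0],[0.034,-0.114,0],[0.034,-0.06,0],[0,0,0]],"dr":[[0,0,0],[0,0,0],[0,0,0],[0,0,0],[0,0,0],[0,0,0],[0,0,0],[0,0,0],[0,0,0],[0,0,0]],"claw":[1,1,1,1,1,1,1,1,1,1]}'
python3 - <<'E'
from h import *
T=img("top","t6"); S=img("scene","s8")
cr=lambda i,x,y,w:cv2.resize(i[y:y+w*3//4,x:x+w,::-1],(400,300),interpolation=cv2.INTER_CUBIC)
cv2.imwrite("pics/c10.png",np.vstack([np.hstack([cr(T,425,255,90),cr(S,130,250,95)]),np.hstack([cr(T,110,190,200),cr(S,320,180,120)])]))
E
```

```text
clock: 50.6
position: [0.4831, -0.3338, 0.0585]
ee_rot: [3.065, 0.69, -0.0]
force: [0.0, 0.9, -0.6]
width: 0.885
gripper_force: 0.0
clock: 51.4
position: [0.4837, -0.3343, 0.2102]
ee_rot: [3.063, 0.689, 0.004]
force: [0.8, 0.7, -0.7]
width: 1.001
gripper_force: 0.0
clock: 52.4
position: [0.4421, -0.0446, 0.2074]
ee_rot: [-3.062, -0.698, 0.003]
force: [-0.2, -0.8, 0.4]
width: 0.998
gripper_force: 0.0
```

View pics/c10.png

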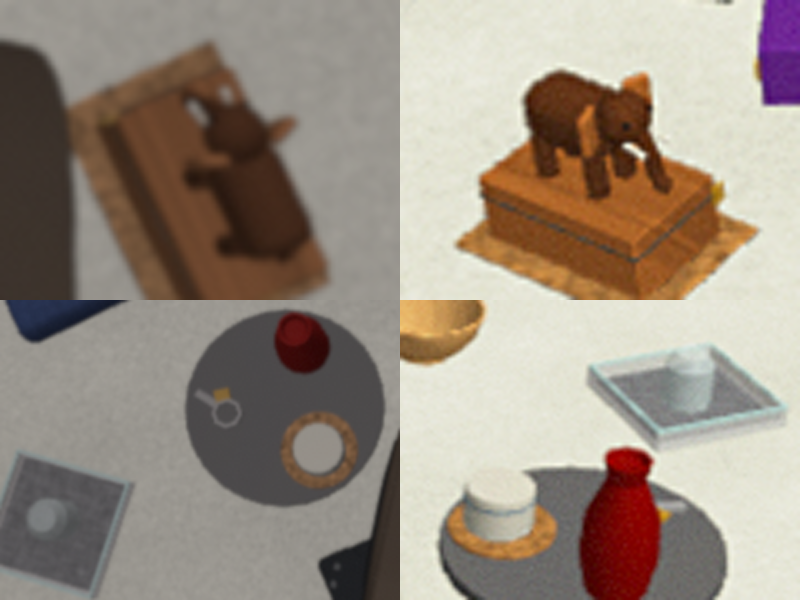

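The elephant stands upright and lengthwise on the box, which is square on the mat. The pot is on the coaster and the paperweight is in the acrylic box. The vase and keyring haven't moved, and the arm touches nothing, so I'm handing in.

```bash
python3 -m pendant '{"slide":[[0,0,0],[0,0,0],[0,0,0]],"dr":[[0,0,0],[0,0,0],[0,0,0]],"claw":[1,1,1]}' >/dev/null; python3 -c "from cell import arm; print(arm.sign_off())"
```

```text
the job is handed in; nothing more can be done
None
```

The job is handed in at about 53 s of the 134 s allowed: every piece stands where you asked, 2–5 mm off centre at most by the cameras; the vase and keyring were left alone, and the verdict was not shown to me.

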